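Put away the honed gouges and present the next one

ROBOT

A 7-joint arm with a two-finger parallel gripper is mounted at the origin on the work surface. World frame = base frame: x ahead of the robot, y to its left, z up, the work surface at z = 0. Lengths are in m, angles in rad, forces in N, time in s.
With the tool pointing down it reaches from about 0.4 to 0.85 m from the base axis. Payload 4.5 kg.
Tool frame: the origin (TCP) lies midway between the tips of the shut fingers; the grasp point (between the pads) lies 19 mm behind it; z points along the fingers, y is the direction in which the jaws open and shut (so a half turn about z gives the same grasp; the last joint's range is limited). The gripper opens to 88 mm and grips with 3 to 60 N. Pads are 18 mm wide; open, the fingers measure 123 mm over their backs; the gripper's body (75 mm by 187 mm) begins 45 mm behind the grasp point.
Start: joints at [1.299, 0.689, -0.195, 1.565, 0.157, 0.902, -0.215], TCP at [0.188, -0.596, 0.239] pointing down, gripper open.
Joint ranges: [-3.01, 3.01], [-0.46, 2.08], [-1.47, 1.51], [0.13, 2.56], [-1, 4.14], [0.04, 2.09], [-2.66, 2.66]. Speed limits (rad/s): [2.57, 2.57, 3.14, 3.14, 3.14, 3.14, 3.14].

INTERFACE

Orientations are given as a unit quaternion [x, y, z, w].
In Python, from plant import r gives the robot as it stands. The module is installed in compiled form; this text tells all that it offers.
- The arm moves only by the tool carry_out, never from a script. Its argument "commands" is a list of rows, each a list of 6 numbers: the shift along the tool's x, y, z in m, then the turn, a rotation vector about the tool's x, y, z in degrees. In form: [[dx, dy, dz, wx, wy, wz], ...]. A call has 1 to 12 rows; each row is the pose to reach, as a shift and turn from the pose commanded when the call began, along the tool's axes at that moment; what a row does not reach only later rows make up. A row lasts 1/10 s, in which the tool goes at most 50 mm and 8.59 degrees, less where a joint would pass 70% of its speed; a pose out of reach is approached as far as the arm can. A call with a gripper value outside its range is refused whole. "fingers" is the closure in counts, from 0 (fully open) to 255 (shut), set as the call begins (left out, the last holds). The fingers move at their own pace and stop on an object; "grip_force" is the grip in N (left out, the last holds). Time passes only in rows, so rows that repeat a pose let the fingers close. It gives the time, the measured TCP pose, the force and the opening at its end, in the units of the state.
- r.get_state(): the state, without advancing time (a new reading comes with each control period).
- r.snapshot(name): name is "scene" or "top"; returns a dict with "img" (420x560x3 uint8, blue, green, red), "intrinsics" (3x3 intrinsics, pixels), "k1" (the pictures are not rectified: a ray, as slopes to the right and down, at radius r is drawn at 1 + k1 r^2 times it, then the intrinsics apply), "extrinsics" (4x4, takes a point from camera to world coordinates). Camera axes: x right, y down, z forward; pixel columns grow to the right and rows downward; lengths in m; the calibration is good to about 2 mm. A picture is of the moment at which its call begins. There is no depth.
- r.finish_job(): hands the job in, once; it reports no verdict.
Trained networks look in a picture, given as the dict that the camera call returned (one of the last four; its "shot" number tells which), for a name from the list of things; names that differ only in an ending like _2 or _b are one class to them, and where a whole thing is asked for, a point or a joint stands for the part that bears it (a point fixed in the world has none). Each returns a list of dicts, best first, with "p" (0 to 1); they miss things now and then, are a little off and sometimes report something else, mostly with a low value. They report only what shows in the picture. A call takes as long as a camera call.
- r.spot_in(picture, label): "xyz" ([x, y, z] in m, in world coordinates, good to about 4 mm: the middle of the surface that is visible of it).
- r.spot_point(picture, label): "xyz" ([x, y, z] in m, in world coordinates, good to about 4 mm: a listed point, or the origin of a listed thing).
The state is a dict: "clock": time; "q": joint angles; "qd": joint speeds; "joint_torque": joint torques, N m; "tool_pos": TCP position; "eef_rot": TCP orientation; "contact_force": force on the tool from outside, world axes, zero at the start; "moment": the same for the moment, N m; "opening": opening from 0.0 (shut) to 1.0 (fully open).
Only numpy, scipy, OpenCV 4.12 (cv2) and the standard library are available. Lean on these libraries where they do the work, as an engineer would, in place of code of your own. Each camera call takes 0.05 s, during which the arm holds its last target.

TASK

Two freshly honed gouges (yellow handles) stand in the green honing stand: lower each one, without dropping it, into an empty pocket of the long pale tool block until its handle rests on the block, and let go. Only then draw the blue-handled gouge out of the block, slope it halfway between upright and flat, blade end down, and finish still holding it in the gripper like that, at rest, with its cutting edge about 5 cm above the middle of the flower on the carving panel, touching nothing. Leave the red and black gouges in their pockets and everything else where it is.

Things in the scene. Friction and masses are not known exactly. Their poses are not given: they have to be found in the camera images.
- block: long pale wooden tool block, 60 x 240 x 70 mm high, fixed to the bench. Origin under its centre on the bench, z up, y along its row of five pockets, x across it. The pockets are round holes 18 mm wide and 60 mm deep, 46 mm apart; three hold gouges at the start, two are empty, and which ones varies
- block_pocket0 (a point): centre of the mouth of pocket 0 of the tool block, on its top face 70 mm above the bench (pocket 0 at the -y end of the block, 4 at the +y end)
- block_pocket1 (a point): centre of the mouth of pocket 1 of the tool block, on its top face 70 mm above the bench (pocket 0 at the -y end of the block, 4 at the +y end)
- block_pocket2 (a point): centre of the mouth of pocket 2 of the tool block, on its top face 70 mm above the bench (pocket 0 at the -y end of the block, 4 at the +y end)
- block_pocket3 (a point): centre of the mouth of pocket 3 of the tool block, on its top face 70 mm above the bench (pocket 0 at the -y end of the block, 4 at the +y end)
- block_pocket4 (a point): centre of the mouth of pocket 4 of the tool block, on its top face 70 mm above the bench (pocket 0 at the -y end of the block, 4 at the +y end)
- stand: short green honing stand, 60 x 102 x 70 mm high, fixed, with two pockets like the block's (18 mm wide, 60 mm deep, 46 mm apart). Origin under its centre on the bench, y along its two pockets, x across it
- blue_gouge: blue-handled palm gouge, 127 mm long, standing blade down. Origin at its cutting edge (lower end), z up the tool to the handle. Blade up to 10 mm wide for 52 mm, then a straight round handle 26 mm thick, 75 mm long. About 90 g, centre of mass 65 mm from the edge. Starts in the block; in a pocket the handle rests on the block's top, edge 18 mm and handle top 145 mm above the bench
- yellow_gouge_a: yellow-handled palm gouge, 127 mm long, standing blade down. Origin at its cutting edge (lower end), z up the tool to the handle; same shape, size and weight as the blue one. Freshly honed; starts in the honing stand, its edge 18 mm above the bench
- yellow_gouge_b: the second yellow-handled palm gouge, 127 mm long, standing blade down. Origin at its cutting edge (lower end), z up the tool to the handle; same as the first, in the stand's other pocket
- red_gouge: red-handled palm gouge, 127 mm long, standing blade down. Origin at its cutting edge (lower end), z up the tool to the handle; same shape and size; stands in the block and stays there
- black_gouge: black-handled palm gouge, 127 mm long, standing blade down. Origin at its cutting edge (lower end), z up the tool to the handle; same shape and size; stands in the block and stays there
- panel: square reddish carving panel, 180 x 180 x 30 mm thick with a dark border, lying fixed on the bench. Origin under its centre, z up
- rosette (a point): centre of the carved flower (about 100 mm across, pale petals round a dark middle) on the panel's top, at its highest point, 35 mm above the bench
- mallet: round wooden carver's mallet lying on the bench, head 72 mm in diameter; 270 mm long; leave alone. Origin on the bench under its handle, 100 mm from the handle's end, x from handle to head
- wax_tin: round tin, 80 mm across, 60 mm high; leave alone. Origin under its centre
- glue_jar: jar with a blue cap, 64 mm across, 85 mm high; leave alone. Origin under its centre
- sanding_block: cork sanding block 110 x 65 x 30 mm; leave alone. Origin under its centre
- offcut: pale plywood offcut 160 x 50 x 22 mm; leave alone. Origin under its centre
- screwdriver: screwdriver with an orange handle lying on the bench; leave alone. Origin on the bench under its middle

How it is judged:
By the outcome, as a careful person would: the job done as asked, in the order asked, and still so for the second after the job is handed in, while the arm keeps its last pose, push and grip.
It also fails if it takes over 72 s, if anything falls off the work surface, if the arm or the gripper's body presses on something with over 40 N, if the wrist force passes 120 N, or if a joint passes its speed limit or range.

## Working session

There is one attempt and no reset: what is moved stays moved. The work goes in short steps, Python scripts to look and compute and a tool call to move; the robot and the scene stay as the last step left them, time stands still between calls to the robot, and variables do not carry over. Pictures are saved under pics/ and viewed, and the job is handed in when it is done.

Besides the shell and the picture viewer there is one more tool, called after "Request:" in YAML: its name, and indented under it one key for each argument. carry_out: Moves the arm, as the interface text tells. Its arguments: {"type":"object","properties":{"commands":{"type":"array","items":{"type":"array","items":{"type":"number"}}},"fingers":{"type":"number"},"grip_force":{"type":"number"}},"required":["commands"]}

```bash
mkdir -p pics; python3 - <<'E'
from plant import r
import cv2,numpy as np
s=r.get_state();print(s)
for n in ["scene","top"]:
    p=r.snapshot(n);cv2.imwrite(f"pics/{n}0.png",p["img"])
    print(n,p["shot"],p["intrinsics"],p["k1"],p["extrinsics"])
    for l in ["block","block_pocket0","block_pocket1","block_pocket2","block_pocket3","block_pocket4","stand","blue_gouge","yellow_gouge_a","red_gouge","black_gouge","rosette","panel","mallet","glue_jar","wax_tin","offcut","sanding_block","screwdriver"]:
        print(l,[(np.round(d["xyz"],4).tolist(),round(d["p"],2)) for d in r.spot_point(p,l)][:3])
E
```

```text
{'clock': 0.0, 'q': array([ 1.2987942 ,  0.68996607, -0.19453396,  1.5663626 ,  0.15728044,
        0.90248152, -0.21509593]), 'qd': array([-7.16265806e-05, -6.82298289e-04,  1.37544566e-03,  5.91352432e-04,
        4.24760346e-04, -8.59493088e-04, -9.86343241e-04]), 'joint_torque': array([ 8.02398717e-04, -5.27553964e+01, -1.26667690e+00, -1.53426969e+01,
       -5.26627398e-02,  6.58428617e-03,  1.71351776e-04]), 'tool_pos': array([ 0.18793714, -0.59540476,  0.23791676]), 'eef_rot': array([ 9.88325813e-01,  1.52352395e-01, -1.90957564e-04, -8.93287891e-04]), 'contact_force': array([-0.09980172,  0.18810405, -0.2870105 ]), 'moment': array([-0.03383519, -0.02129867,  0.00745282]), 'opening': 1.0001336534332923}
scene 1 [[424.79291871   0.         275.19335126]
 [  0.         424.79291871 209.921932  ]
 [  0.           0.           1.        ]] -0.12770607869123166 [[-0.30718203  0.58942391 -0.74714032  1.37161754]
 [ 0.95164294  0.19344425 -0.23865255  0.25957362]
 [ 0.00386248 -0.78432058 -0.6203437   0.7312683 ]
 [ 0.          0.          0.          1.        ]]
block [([0.4799, 0
[... 2600 characters left out ...]
04], 0.65), ([0.6587, -0.0919, 0.0175], 0.5), ([0.4945, 0.1061, 0.0745], 0.33)]
red_gouge [([0.4653, 0.2859, 0.0201], 0.52)]
black_gouge [([0.4731, 0.2426, 0.0175], 0.53)]
rosette [([0.4536, -0.2404, 0.0364], 0.82)]
panel [([0.4472, -0.2409, -0.0031], 0.7)]
mallet [([0.7262, 0.2114, 0.0003], 0.59), ([0.4481, -0.244, -0.0054], 0.35)]
glue_jar [([0.4768, 0.2462, 0.0691], 0.75), ([0.4708, 0.4492, 0.0001], 0.59)]
wax_tin [([0.4486, -0.2411, -0.0014], 0.63), ([0.648, 0.4264, 0.0033], 0.58)]
offcut [([0.5947, -0.4478, 0.0015], 0.87)]
sanding_block [([0.4066, -0.4681, 0.0001], 0.72), ([0.717, -0.3101, 0.0014], 0.32)]
screwdriver [([0.7168, -0.3057, -0.0006], 0.79), ([0.656, -0.0459, 0.0189], 0.66)]
```

View pics/scene0.png

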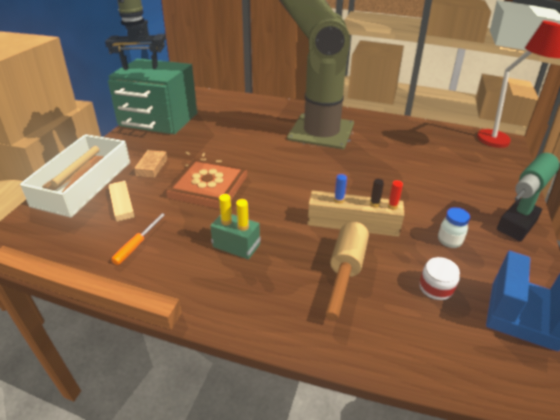

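View pics/top0.png

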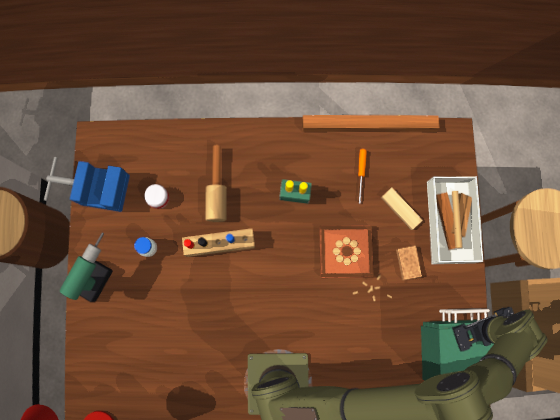

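The scene shows yellow gouges in the stand at (225,210) and (242,214). In the block, from the -y end: pocket 0 is empty, blue is in pocket 1, pocket 2 is empty, black is in 3 and red in 4. Next I'll refine the positions by fitting handle masks and looking at enlarged crops.

```bash
cat > h.py <<'E'
import numpy as np,cv2
from scipy.optimize import least_squares
def proj(p,X):
    T=np.array(p["extrinsics"]);X=np.atleast_2d(X)
    c=(X-T[:3,3])@T[:3,:3]; s=c[:,:2]/c[:,2:]
    s=s*(1+p["k1"]*(s**2).sum(1,keepdims=True)); K=p["intrinsics"]
    return np.c_[s[:,0]*K[0,0]+K[0,2],s[:,1]*K[1,1]+K[1,2]]
def backz(p,uv,z):
    K=p["intrinsics"]
    g=lambda xy: (proj(p,[[xy[0],xy[1],z]])-uv).ravel()
    return least_squares(g,[.5,0]).x
def cyl(p,x,y,z0=.070,z1=.145,rad=.013,S=8):
    a=np.linspace(0,2*np.pi,40)
    P=np.vstack([np.c_[x+rad*np.cos(a),y+rad*np.sin(a),0*a+z] for z in (z0,z1)])
    uv=proj(p,P).astype(np.float32)
    h=cv2.convexHull(uv); m=cv2.moments(h); return np.array([m['m10'],m['m01']])/m['m00'],h
def colmask(img,c):
    h=cv2.cvtColor(img,cv2.COLOR_BGR2HSV); H,S,V=[h[...,i].astype(int) for i in range(3)]
    if c=="yellow":return (abs(H-28)<7)&(S>170)&(V>90)
    if c=="blue":return (abs(H-113)<13)&(S>130)&(V>60)
    if c=="red":return ((H<6)|(H>174))&(S>190)&(V>60)
    if c=="black":return (V<45)
E
python3 - <<'E'
from plant import r
from h import *
for n,(u0,v0,u1,v1) in {"scene":(195,165,425,265),"top":(170,160,330,270)}.items():
    p=r.snapshot(n);im=p["img"]
    import pickle;pickle.dump(p,open(n+"0.pkl","wb"))
    k=800//(u1-u0)
    cv2.imwrite(f"pics/{n}0c.png",cv2.resize(im[v0:v1,u0:u1],None,fx=k,fy=k,interpolation=cv2.INTER_CUBIC))
    print(n,k)
    for c,X in [("yellow",(.66,-.044)),("yellow",(.66,-.09)),("blue",(.488,.153)),("red",(.469,.29)),("black",(.475,.245))]:
        m=colmask(im,c).astype(np.uint8)
        cc,h=cyl(p,*X); 
        nl,L,st,ce=cv2.connectedComponentsWithStats(m)
        o=[(st[i][4],np.round(ce[i],1).tolist()) for i in range(1,nl) if np.hypot(*(ce[i]-cc))<12 and st[i][4]>5]
        print(c,X,"model",cc.round(1),cv2.contourArea(h),o)
E
```

```text
scene 3
yellow (0.66, -0.044) model [244.  214.3] 339.91083259531297 [(np.int32(293), [242.1, 212.2])]
yellow (0.66, -0.09) model [225.9 210.5] 333.76531372161116 [(np.int32(276), [225.0, 206.9])]
blue (0.488, 0.153) model [341.4 189. ] 297.73499065008946 [(np.int32(161), [340.6, 185.7])]
red (0.469, 0.29) model [396.4 194.9] 308.1195166935213 [(np.int32(216), [395.9, 191.6])]
black (0.475, 0.245) model [378.3 192.9] 304.4888683250174 []
top 5
yellow (0.66, -0.044) model [288.9 186.1] 84.3638933103066 [(np.int32(75), [289.2, 185.2])]
yellow (0.66, -0.09) model [302.6 186. ] 85.14097467274405 [(np.int32(75), [302.7, 187.2])]
blue (0.488, 0.153) model [229.9 237.7] 74.45978531462606 [(np.int32(50), [229.8, 238.0])]
red (0.469, 0.29) model [188.5 243.7] 83.09146299690474 [(np.int32(64), [188.2, 243.3])]
black (0.475, 0.245) model [202.1 241.8] 79.80193580430932 [(np.int32(38), [202.7, 241.9])]
```

View pics/scene0c.png

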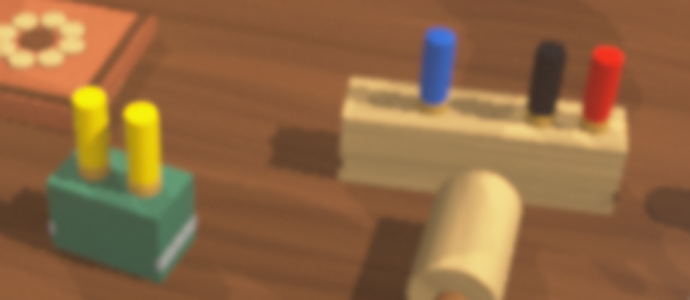

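View pics/top0c.png

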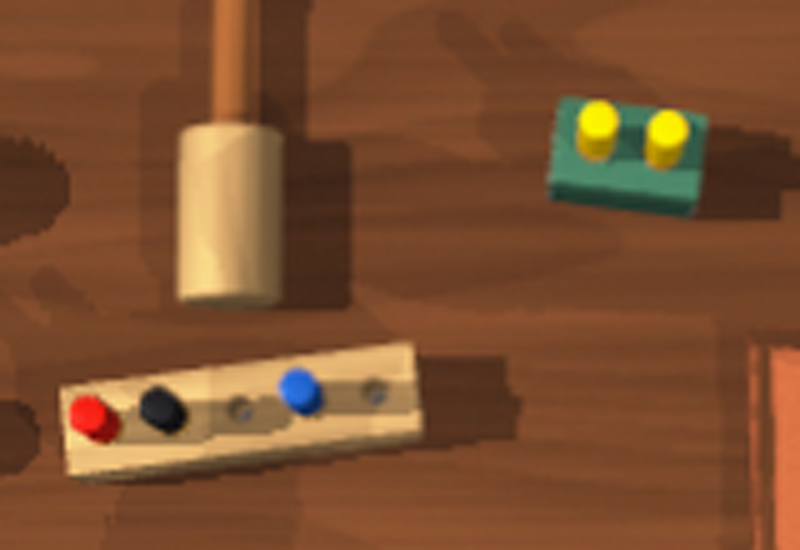

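```bash
python3 - <<'E'
from h import *
import pickle
P={n:pickle.load(open(n+"0.pkl","rb")) for n in("scene","top")}
obs={"yA":((242.1,212.2),(289.2,185.2)),"yB":((225,206.9),(302.7,187.2)),"blue":((340.6,185.7),(229.8,238)),"red":((395.9,191.6),(188.2,243.3)),"black":(None,(202.7,241.9))}
for k,(a,b) in obs.items():
  for use in ((a,None),(None,b),(a,b)):
    if all(x is None for x in use): continue
    f=lambda x:np.concatenate([w*(cyl(P[n],*x,z0=.078)[0]-o) for n,o,w in zip(("scene","top"),use,(.7,1)) if o is not None])
    s=least_squares(f,[.55,.1],diff_step=1e-3);print(k,s.x.round(4),s.fun.round(1))
top=P["top"]
px=lambda u,v:np.array([(u+.5)/5-.5+170,(v+.5)/5-.5+160])
for u,v in [(375,391),(240,409),(63,388),(413,343),(421,430),(67,475)]:
    print((u,v),backz(top,px(u,v),.07).round(4))
for u,v in [(562,97),(707,118),(697,203),(552,189)]:
    print("stand",(u,v),backz(top,px(u,v),.07).round(4))
sc=P["scene"]
px=lambda u,v:np.array([(u+.5)/3-.5+195,(v+.5)/3-.5+165])
for u,v in [(347,78),(343,118),(613,150),(628,108),]:
    print("scene",(u,v),backz(sc,px(u,v),.07).round(4))
# grid
for n,(u0,v0,u1,v1),k in (("scene",(195,165,425,265),3),("top",(170,160,330,270),5)):
    p=P[n];im=cv2.resize(p["img"][v0:v1,u0:u1],None,fx=k,fy=k,interpolation=cv2.INTER_CUBIC)
    c=np.array([.481,.1985]);t=np.radians(7.5);R=np.array([[np.cos(t),-np.sin(t)],[np.sin(t),np.cos(t)]])
    D=lambda X:((proj(p,X)+.5-[u0,v0])*k-.5).round().astype(int)
    C=[np.r_[c+R@[a,b],.07] for a,b in((-.03,-.12),(.03,-.12),(.03,.12),(-.03,.12))]
    cv2.polylines(im,[D(C)],True,(0,0,255),1)
    for i in range(5):
        a=np.linspace(0,6.28,30); q=c+R@[0,.046*(i-2)]
        cv2.polylines(im,[D(np.c_[q[0]+.009*np.cos(a),q[1]+.009*np.sin(a),0*a+.07])],True,(255,0,255),1)
    cv2.imwrite(f"pics/{n}0d.png",im)
E
```

```text
yA [ 0.6584 -0.0493] [0. 0.]
yA [ 0.6624 -0.0449] [-0. -0.]
yA [ 0.6615 -0.0467] [0.4 0.7 0.5 0.3]
yB [ 0.6523 -0.0952] [-0.  0.]
yB [ 0.6551 -0.09  ] [-0.  0.]
yB [ 0.6547 -0.0921] [0.6 0.6 0.6 0.1]
blue [0.4796 0.149 ] [-0. -0.]
blue [0.4865 0.153 ] [-0.  0.]
blue [0.4851 0.1514] [0.4 0.9 0.5 0.4]
red [0.4605 0.2874] [ 0. -0.]
red [0.47   0.2904] [ 0. -0.]
red [0.4679 0.2889] [0.2 1.2 0.4 0.6]
black [0.4743 0.2424] [-0.  0.]
black [0.4743 0.2424] [-0.  0.]
(375, 391) [0.4921 0.1068]
(240, 409) [0.4806 0.198 ]
(63, 388) [0.4958 0.3186]
(413, 343) [0.5245 0.081 ]
(421, 430) [0.4654 0.0758]
(67, 475) [0.4367 0.3149]
stand (562, 97) [ 0.6945 -0.0221]
stand (707, 118) [ 0.6788 -0.1217]
stand (697, 203) [ 0.6192 -0.1134]
stand (552, 189) [ 0.6299 -0.0144]
scene (347, 78) [0.4672 0.0688]
scene (343, 118) [0.525  0.0798]
scene (613, 150) [0.4967 0.3059]
scene (628, 108) [0.4329 0.3136]
```

View pics/top0d.png

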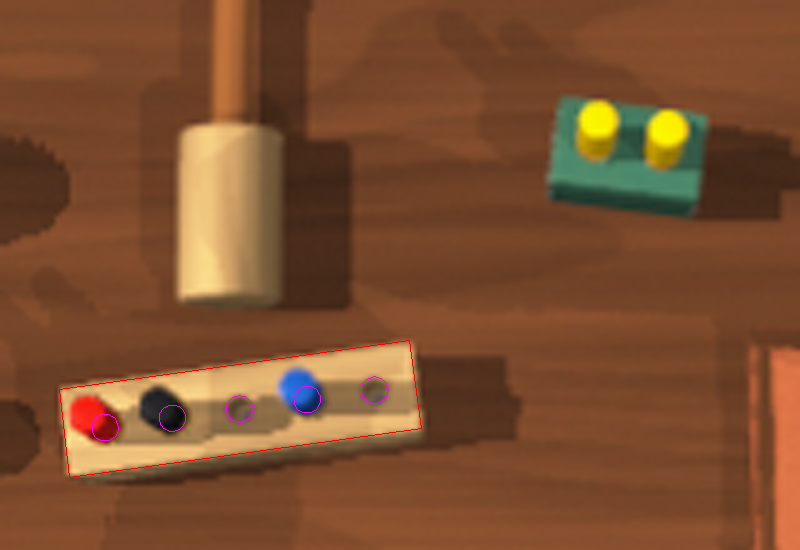

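View pics/scene0d.png

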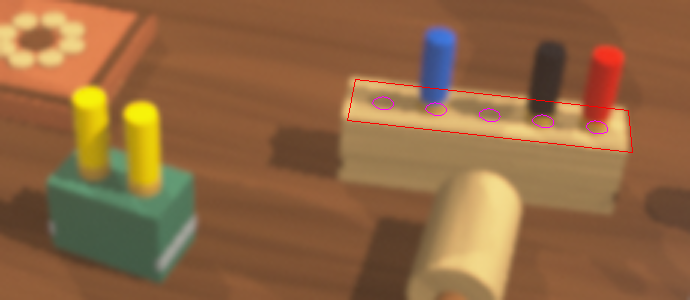

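```bash
cat >> h.py <<'E'
from scipy.spatial.transform import Rotation as Ro
def Rdown(jaw_deg):  # y_tool horizontal at angle jaw_deg, z down
    a=np.radians(jaw_deg); y=np.array([np.cos(a),np.sin(a),0]); z=np.array([0,0,-1.])
    return np.c_[np.cross(y,z),y,z]
def delta(s,pos,R):
    R0=Ro.from_quat(s["eef_rot"]).as_matrix()
    d=R0.T@(np.array(pos)-s["tool_pos"]); w=np.degrees(Ro.from_matrix(R0.T@R).as_rotvec())
    return np.r_[d.round(4),w.round(2)].tolist()
E
python3 - <<'E'
from plant import r
from h import *
s=r.get_state();print(delta(s,[.659,-.069,.28],Rdown(-8.5)))
E
```

```text
[0.6076, -0.3608, -0.0412, 0.0, -0.0, -63.98]
```

Request:
carry_out:
  commands:
    - [0.04, -0.02, -0.04, 0, 0, -4]
    - [0.08, -0.05, -0.041, 0, 0, -9]
    - [0.12, -0.07, -0.041, 0, 0, -14]
    - [0.17, -0.1, -0.041, 0, 0, -19]
    - [0.21, -0.125, -0.041, 0, 0, -24]
    - [0.25, -0.15, -0.041, 0, 0, -29]
    - [0.29, -0.17, -0.041, 0, 0, -33]
    - [0.33, -0.196, -0.041, 0, 0, -37]
    - [0.37, -0.22, -0.041, 0, 0, -41]
    - [0.41, -0.243, -0.041, 0, 0, -45]
    - [0.45, -0.267, -0.041, 0, 0, -49]
    - [0.49, -0.29, -0.041, 0, 0, -53]
  fingers: 0

```text
clock: 3.3
tool_pos: [0.5692, -0.1704, 0.2799]
eef_rot: [0.816, 0.578, -0.0, 0.0]
contact_force: [0.5, -0.5, -0.1]
opening: 1.001
```

```bash
python3 - <<'E'
from plant import r
from h import *
s=r.get_state();print(s["clock"],s["tool_pos"],s["q"],delta(s,[.659,-.069,.25],Rdown(-8.5)))
E
```

```text
3.3 [ 0.56918491 -0.17042335  0.27991212] [ 0.46785286  0.62453155 -0.44407084  1.60393486  0.30716132  0.98274093
 -0.41171061] [0.1254, 0.0512, 0.0299, 0.02, 0.02, -10.81]
```

Request:
carry_out:
  commands:
    - [0.04, 0.017, 0.01, 0, 0, -4]
    - [0.08, 0.033, 0.02, 0, 0, -8]
    - [0.125, 0.051, 0.03, 0, 0, -10.8]
    - [0.125, 0.051, 0.03, 0, 0, -10.8]
    - [0.125, 0.051, 0.03, 0, 0, -10.8]

```text
clock: 3.8
tool_pos: [0.658, -0.0696, 0.249]
eef_rot: [0.758, 0.652, -0.0, -0.0]
contact_force: [-0.0, -0.6, -0.0]
opening: 0.998
```

```bash
python3 - <<'E'
from plant import r
from h import *
import pickle
s=r.get_state();print(s["clock"],s["tool_pos"],s["eef_rot"])
R=Ro.from_quat(s["eef_rot"]).as_matrix()
for n in("scene","top"):
    p=r.snapshot(n);pickle.dump(p,open(n+"1.pkl","wb"))
    # fingertip points: TCP +- 44mm jaw
    q=[s["tool_pos"]+R@np.array([a,b,c]) for a in(-.009,.009) for b in(-.0615,-.044,.044,.0615) for c in(0,)]
    uv=proj(p,q)
    c0=uv.mean(0).astype(int);u0,v0=c0-[55,40];k=7
    im=cv2.resize(p["img"][v0:v0+80,u0:u0+110],None,fx=k,fy=k,interpolation=cv2.INTER_CUBIC)
    for x in ((uv+.5-[u0,v0])*k-.5).round().astype(int): cv2.circle(im,tuple(map(int,x)),3,(255,0,255),1)
    cv2.imwrite(f"pics/{n}1c.png",im)
E
```

```text
3.8 [ 0.65802802 -0.06964029  0.24899053] [ 7.57838883e-01  6.52441517e-01 -2.44547493e-04 -4.84072218e-04]
```

View pics/scene1c.png

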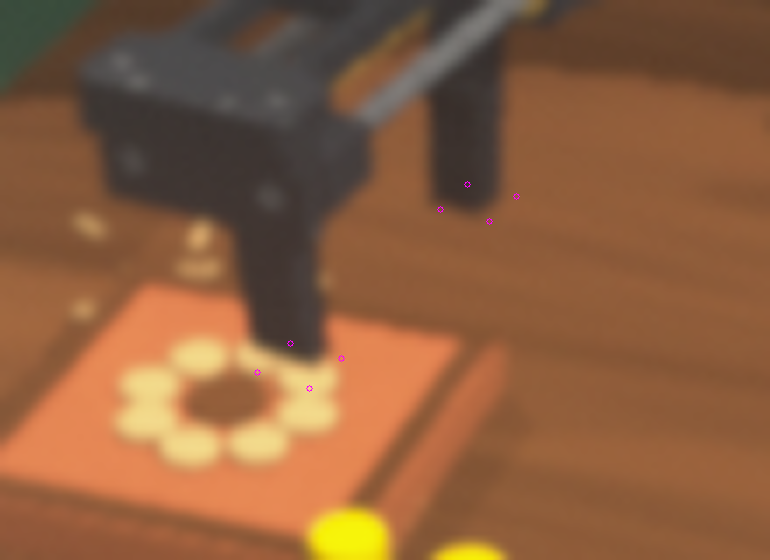

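View pics/top1c.png

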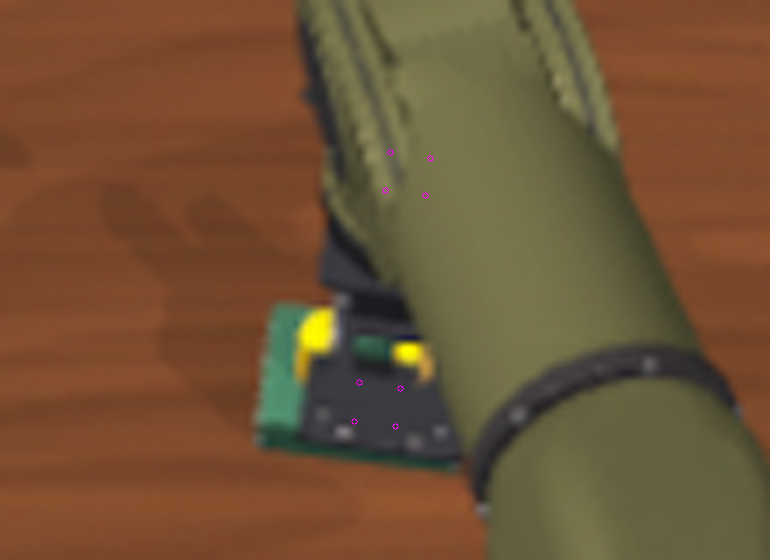

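```bash
python3 - <<'E'
from plant import r
from h import *
s=r.get_state();print(delta(s,[.6615,-.0457,.096],Rdown(-8.5)))
E
```

```text
[0.0277, -0.0001, 0.1537, -0.01, 0.1, -0.29]
```

Request:
carry_out:
  commands:
    - [0.0277, 0, 0.03, 0, 0, 0]
    - [0.0277, 0, 0.06, 0, 0, 0]
    - [0.0277, 0, 0.09, 0, 0, 0]
    - [0.0277, 0, 0.115, 0, 0, 0]
    - [0.0277, 0, 0.135, 0, 0, 0]
    - [0.0277, 0, 0.148, 0, 0, 0]
    - [0.0277, 0, 0.153, 0, 0, 0]
    - [0.0277, 0, 0.153, 0, 0, 0]

```text
clock: 4.7
tool_pos: [0.662, -0.0446, 0.0968]
eef_rot: [0.759, 0.651, -0.0, 0.0]
contact_force: [0.1, -0.2, -0.3]
opening: 1.005
```

Request:
carry_out:
  commands:
    - [0, 0, 0, 0, 0, 0]
    - [0, 0, 0, 0, 0, 0]
    - [0, 0, 0, 0, 0, 0]
    - [0, 0, 0, 0, 0, 0]
    - [0, 0, 0, 0, 0, 0]
    - [0, 0, 0, 0, 0, 0]
    - [0, 0, 0, 0, 0, 0]
    - [0, 0, 0, 0, 0, 0]
  fingers: 255
  grip_force: 20

```text
clock: 5.5
tool_pos: [0.6621, -0.0437, 0.0967]
eef_rot: [0.759, 0.652, -0.0, 0.0]
contact_force: [0.6, -0.2, 0.1]
opening: 0.298
```

```bash
python3 - <<'E'
from plant import r
from h import *
s=r.get_state();print(s["clock"],s["tool_pos"],s["opening"],s["contact_force"],s["moment"])
p=r.snapshot("scene");cv2.imwrite("pics/s2.png",cv2.resize(p["img"][120:260,160:330],None,fx=4,fy=4,interpolation=cv2.INTER_CUBIC))
p=r.snapshot("top");cv2.imwrite("pics/t2.png",cv2.resize(p["img"][130:230,220:360],None,fx=5,fy=5,interpolation=cv2.INTER_CUBIC))
E
```

```text
5.5 [ 0.66207465 -0.0437437   0.09666654] 0.2980673886563115 [ 0.56856647 -0.22430014  0.14187253] [-0.03088104 -0.11365643  0.00517475]
```

View pics/s2.png

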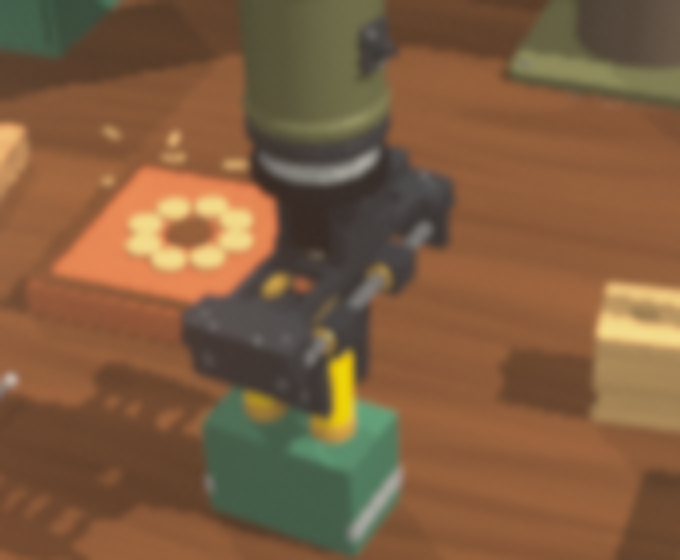

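View pics/t2.png

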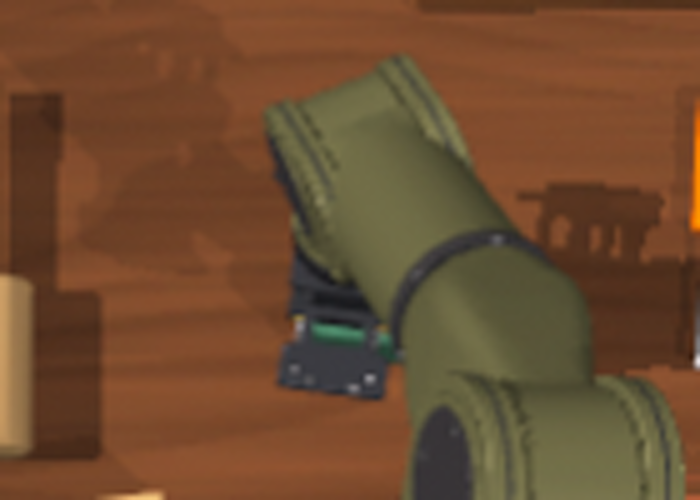

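Request:
carry_out:
  commands:
    - [0, 0, -0.01, 0, 0, 0]
    - [0, 0, -0.03, 0, 0, 0]
    - [0, 0, -0.055, 0, 0, 0]
    - [0, 0, -0.085, 0, 0, 0]
    - [0, 0, -0.115, 0, 0, 0]
    - [0, 0, -0.145, 0, 0, 0]
    - [0, 0, -0.17, 0, 0, 0]
    - [0, 0, -0.18, 0, 0, 0]

```text
clock: 6.4
tool_pos: [0.6633, -0.0434, 0.2802]
eef_rot: [0.759, 0.652, 0.002, 0.002]
contact_force: [0.1, 1.0, -0.1]
opening: 0.292
```

```bash
python3 - <<'E'
from plant import r
from h import *
import pickle
s=r.get_state();print(s["clock"],s["tool_pos"],s["opening"],s["contact_force"],s["moment"])
print(delta(s,[.4925,.1065,.27],Rdown(7.1)))
E
```

```text
6.4 [ 0.6633022  -0.04337783  0.28024229] 0.2915172896795453 [ 0.12099152  0.95645096 -0.08453333] [-0.04034553 -0.08053805 -0.03140738]
[0.1224, -0.1915, 0.0094, 0.3, -0.02, -15.79]
```

Request:
carry_out:
  commands:
    - [0.01, -0.015, 0, 0, 0, -1]
    - [0.027, -0.042, 0, 0, 0, -3]
    - [0.05, -0.076, 0.005, 0, 0, -6]
    - [0.073, -0.114, 0.005, 0, 0, -10]
    - [0.095, -0.15, 0.01, 0, 0, -13]
    - [0.113, -0.177, 0.01, 0, 0, -15]
    - [0.1224, -0.1915, 0.01, 0.2, 0, -15.8]
    - [0.1224, -0.1915, 0.01, 0.2, 0, -15.8]
    - [0.1224, -0.1915, 0.01, 0.2, 0, -15.8]

```text
clock: 7.3
tool_pos: [0.4925, 0.1051, 0.2667]
eef_rot: [0.663, 0.749, -0.001, -0.001]
contact_force: [-0.3, -0.7, -0.5]
opening: 0.29
```

```bash
cat > look.py <<'E'
from plant import r
from h import *
import pickle,sys
tag=sys.argv[1]; tgt=eval(sys.argv[2]) ; jaw=float(sys.argv[3]) if len(sys.argv)>3 else None
s=r.get_state();print(s["clock"],s["tool_pos"].round(4),s["eef_rot"].round(4),s["opening"],s["contact_force"],s["moment"].round(3))
if jaw is not None: print("delta",delta(s,tgt,Rdown(jaw)))
for n,w,k in(("scene",(90,70),4),("top",(60,45),6)):
    p=r.snapshot(n);pickle.dump((p,s),open(f"{n}{tag}.pkl","wb"))
    u0,v0=(proj(p,[tgt])[0]).astype(int)-w
    u0=max(u0,0);v0=max(v0,0)
    cv2.imwrite(f"pics/{n}{tag}.png",cv2.resize(p["img"][v0:v0+2*w[1],u0:u0+2*w[0]],None,fx=k,fy=k,interpolation=cv2.INTER_CUBIC));print(n,u0,v0,k)
E
python3 look.py 3 "[.49,.11,.12]"
```

```text
7.3 [0.4925 0.1051 0.2667] [ 6.626e-01  7.490e-01 -1.100e-03 -7.000e-04] 0.29013207595647167 [-0.26553337 -0.68191641 -0.53608951] [-0.062 -0.099 -0.052]
scene 234 112 4
top 182 191 6
```

View pics/scene3.png

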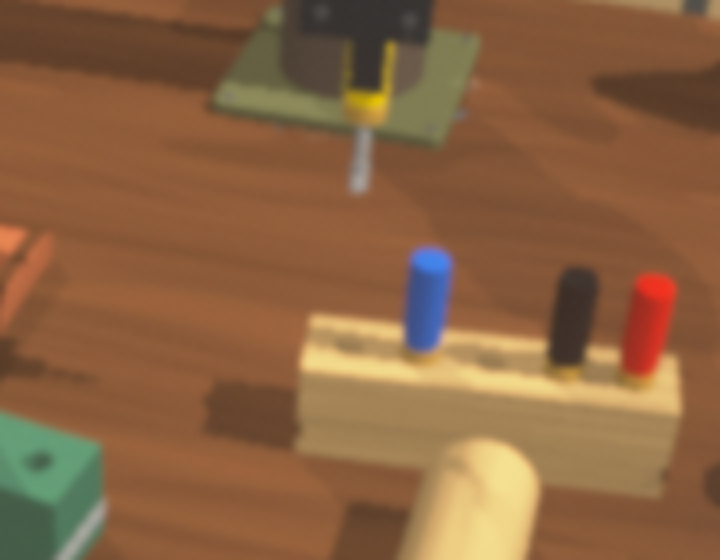

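View pics/top3.png

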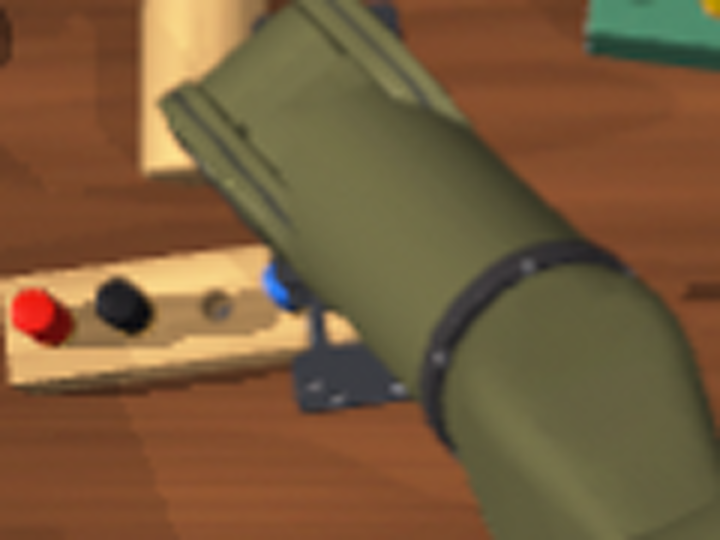

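```bash
python3 - <<'E'
from h import *
import pickle
p,s=pickle.load(open("scene3.pkl","rb"))
f=lambda X:((proj(p,X)+.5-[234,112])*4-.5).round(1)
t=s["tool_pos"];R=Ro.from_quat(s["eef_rot"]).as_matrix()
for d in(-.026,.078):print(d,f([t+R@[0,0,d]]))
print(f([[.4921,.1068,.07],[.4806,.198,.07]]))
print("J y+1mm,x+1mm,z+1mm",f([[.4921,.1068,.07],[.4921,.1078,.07],[.4931,.1068,.07],[.4921,.1068,.071]]))
print(proj(p,[[.6615,-.0457,.07]]))
for u,v in((350,343),(490,357)): print(backz(p,np.array([(u+.5)/4-.5+234,(v+.5)/4-.5+112]),.07))
# hole dark centroid
im=cv2.cvtColor(p["img"],cv2.COLOR_BGR2GRAY)
for c in((321,197),(356,200)):
    print(im[c[1]-5:c[1]+6,c[0]-10:c[0]+11])
E
```

```text
-0.026 [[378.1  37.1]]
0.078 [[365.  191.8]]
[[354.1 348.1]
 [495.8 364.6]]
J y+1mm,x+1mm,z+1mm [[354.1 348.1]
 [355.6 348.4]
 [353.8 349. ]
 [354.2 346.9]]
[[243.81985383 227.10241007]]
[0.48746962 0.10297713]
[0.47369699 0.19307436]
[[155 180 191 192 191 190 190 190 188 186 183 180 177 174 171 168 163 159
  156 151 145]
 [152 175 183 184 184 185 191 196 197 196 195 194 195 196 195 194 191 188
  186 183 178]
 [144 158 163 164 164 166 174 182 185 185 185 186 191 199 201 200 200 200
  201 201 198]
 [143 152 154 153 153 154 157 160 162 161 162 165 174 183 185 186 188 193
  200 202 202]
 [150 155 154 153 152 151 149 145 144 144 145 147 153 159 162 163 166 175
  184 186 186]
 [162 165 160 157 155 153 146 137 132 134 135 136 139 144 149 151 153 157
  161 162 162]
 [182 182 174 169 168 166 154 140 130 129 129 130 132 139 147 150 151 152
  152 151 152]
 [198 199 194 190 190 187 179 162 148 140 137 136 136 142 149 153 153 153
  152 151 151]
 [206 209 208 206 206 204 200 191 179 169 163 161 159 159 162 164 164 160
  155 153 152]
 [212 214 214 213 213 212 211 207 203 197 194 190 189 187 188 18
[... 394 characters left out ...]
1 161 161 161 161 165 174 180 182 183 187 194 199 199 197 196
  195 194 192]
 [154 151 151 151 150 150 149 150 154 158 159 161 166 176 182 184 184 183
  183 183 182]
 [157 153 151 150 149 148 146 143 141 140 142 144 148 154 158 161 161 161
  161 161 161]
 [172 164 158 153 151 150 146 139 132 131 132 134 136 141 146 149 150 150
  150 150 149]
 [187 181 174 166 163 161 154 143 132 128 129 129 129 134 142 147 150 150
  150 149 149]
 [194 193 191 188 187 185 179 166 151 140 135 133 133 135 143 149 151 151
  150 150 150]
 [197 199 201 204 205 205 201 193 182 171 162 159 159 159 161 163 163 161
  155 152 151]
 [199 200 204 209 211 212 212 210 205 200 196 194 194 194 193 192 191 186
  177 168 166]]
```

```bash
python3 - <<'E'
from plant import r
from h import *
s=r.get_state();print(delta(s,[.492,.109,.166],Rdown(7.1)))
E
```

```text
[0.0045, 0.0, 0.1005, -0.16, 0.02, -0.18]
```

Request:
carry_out:
  commands:
    - [0.0045, 0, 0.015, 0, 0, 0]
    - [0.0045, 0, 0.04, 0, 0, 0]
    - [0.0045, 0, 0.065, 0, 0, 0]
    - [0.0045, 0, 0.085, 0, 0, 0]
    - [0.0045, 0, 0.095, 0, 0, 0]
    - [0.0045, 0, 0.098, 0, 0, 0]
    - [0.0045, 0, 0.098, 0, 0, 0]
    - [0.0045, 0, 0.098, 0, 0, 0]

```text
clock: 8.2
tool_pos: [0.4912, 0.1107, 0.1695]
eef_rot: [0.662, 0.749, -0.0, -0.001]
contact_force: [-0.4, 0.4, -0.3]
opening: 0.287
```

```bash
python3 look.py 4 "[.49,.11,.12]"; python3 - <<'E'
from h import *
import pickle
p,s=pickle.load(open("scene4.pkl","rb"))
f=lambda X:((proj(p,X)+.5-[234,112])*4-.5).round(1)
t=s["tool_pos"];R=Ro.from_quat(s["eef_rot"]).as_matrix()
for d in(.026,.078):print(d,f([t+R@[0,0,d]]))
E
```

```text
8.2 [0.4912 0.1107 0.1695] [ 6.620e-01  7.495e-01 -4.000e-04 -8.000e-04] 0.2865668206202316 [-0.42594685  0.3839361  -0.32020539] [-0.042 -0.104  0.033]
scene 234 112 4
top 182 191 6
0.026 [[369.  254.2]]
0.078 [[362.9 321.6]]
```

View pics/scene4.png

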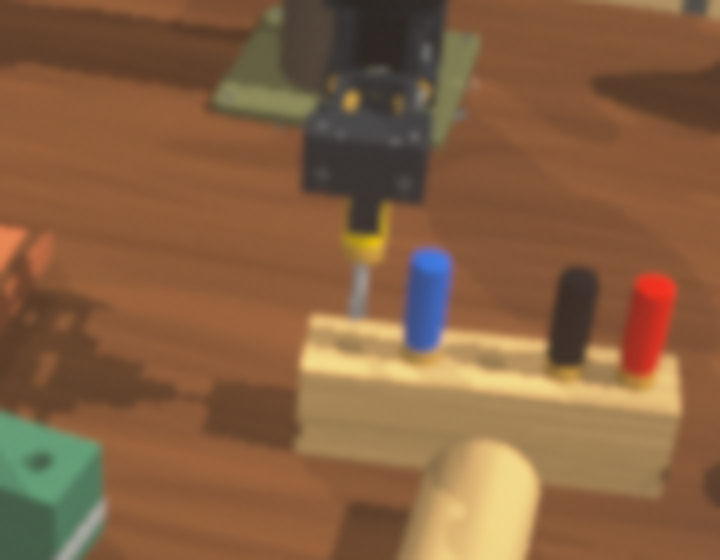

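Request:
carry_out:
  commands:
    - [-0.002, 0, 0.004, 0, 0, 0]
    - [-0.002, 0, 0.012, 0, 0, 0]
    - [-0.002, 0, 0.02, 0, 0, 0]
    - [-0.002, 0, 0.028, 0, 0, 0]
    - [-0.002, 0, 0.034, 0, 0, 0]
    - [-0.002, 0, 0.036, 0, 0, 0]
    - [-0.002, 0, 0.036, 0, 0, 0]

```text
clock: 9.0
tool_pos: [0.4902, 0.1087, 0.1323]
eef_rot: [0.662, 0.75, -0.002, -0.002]
contact_force: [0.6, -0.2, -0.7]
opening: 0.29
```

```bash
python3 look.py 5 "[.49,.11,.12]"
```

```text
9.0 [0.4902 0.1087 0.1323] [ 0.6617  0.7497 -0.0015 -0.0015] 0.2895098116019006 [ 0.55192529 -0.23291182 -0.73145168] [-0.042 -0.123  0.025]
scene 234 112 4
top 182 191 6
```

View pics/scene5.png

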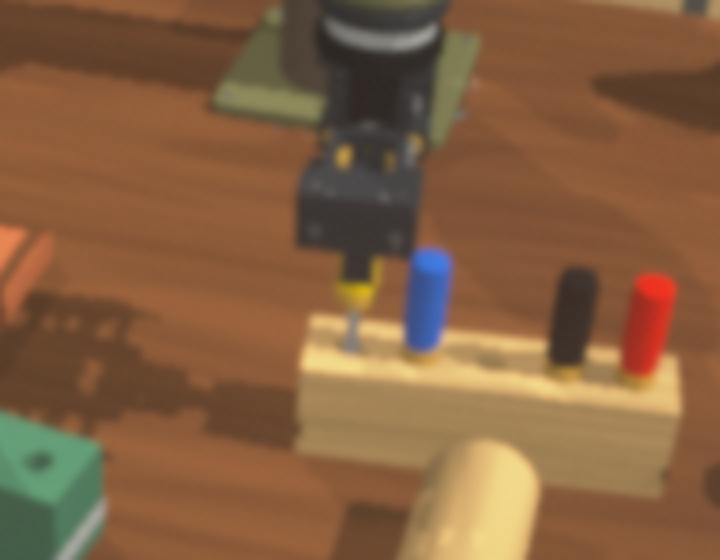

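The blade is in pocket 0, at about (351,340), with no contact force. I'll keep lowering it.

Request:
carry_out:
  commands:
    - [0, 0, 0.006, 0, 0, 0]
    - [0, 0, 0.014, 0, 0, 0]
    - [0, 0, 0.022, 0, 0, 0]
    - [0, 0, 0.028, 0, 0, 0]
    - [0, 0, 0.032, 0, 0, 0]
    - [0, 0, 0.034, 0, 0, 0]
    - [0, 0, 0.034, 0, 0, 0]

```text
clock: 9.8
tool_pos: [0.4902, 0.1087, 0.0984]
eef_rot: [0.662, 0.75, -0.001, -0.001]
contact_force: [-0.0, 0.5, -0.4]
opening: 0.293
```

Request:
carry_out:
  commands:
    - [0, 0, 0.001, 0, 0, 0]
    - [0, 0, 0.002, 0, 0, 0]
    - [0, 0, 0.003, 0, 0, 0]
    - [0, 0, 0.003, 0, 0, 0]

```text
clock: 10.2
tool_pos: [0.4905, 0.1087, 0.0965]
eef_rot: [0.662, 0.75, -0.001, -0.001]
contact_force: [-0.8, -0.6, 6.9]
opening: 0.291
```

```bash
python3 look.py 6 "[.49,.11,.12]"
```

```text
10.2 [0.4905 0.1087 0.0965] [ 0.6618  0.7497 -0.0009 -0.0008] 0.29121974241011905 [-0.7875663  -0.62206072  6.86827843] [-0.207  0.229 -0.002]
scene 234 112 4
top 182 191 6
```

View pics/scene6.png

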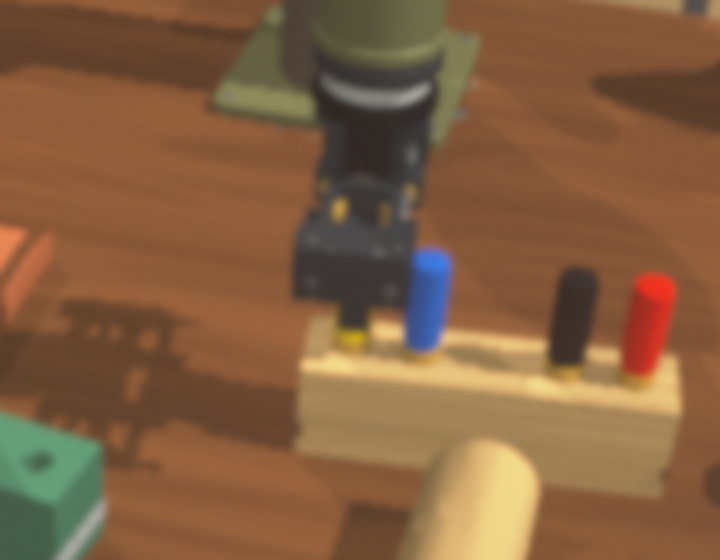

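Request:
carry_out:
  commands:
    - [0, 0, 0, 0, 0, 0]
    - [0, 0, 0, 0, 0, 0]
    - [0, 0, 0, 0, 0, 0]
    - [0, 0, 0, 0, 0, 0]
    - [0, 0, 0, 0, 0, 0]
    - [0, 0, 0, 0, 0, 0]
    - [0, 0, -0.02, 0, 0, 0]
    - [0, 0, -0.05, 0, 0, 0]
    - [0, 0, -0.08, 0, 0, 0]
    - [0, 0, -0.115, 0, 0, 0]
    - [0, 0, -0.15, 0, 0, 0]
    - [0, 0, -0.18, 0, 0, 0]
  fingers: 0

```text
clock: 11.5
tool_pos: [0.4909, 0.1087, 0.2775]
eef_rot: [0.662, 0.75, -0.001, -0.001]
contact_force: [0.8, -0.3, -0.2]
opening: 0.999
```

```bash
python3 look.py 7 "[.49,.11,.12]"; python3 - <<'E'
from plant import r
from h import *
s=r.get_state();print(s["opening"],delta(s,[.655,-.092,.22],Rdown(-8.5)))
E
```

```text
11.5 [0.4909 0.1087 0.2775] [ 0.6618  0.7497 -0.0008 -0.0011] 0.9989180553074033 [ 0.78203052 -0.30058735 -0.21769064] [-0.069 -0.14  -0.011]
scene 234 112 4
top 182 191 6
1.0021044726558945 [-0.2204, 0.1355, 0.0595, 0.23, -0.14, 15.6]
```

View pics/scene7.png

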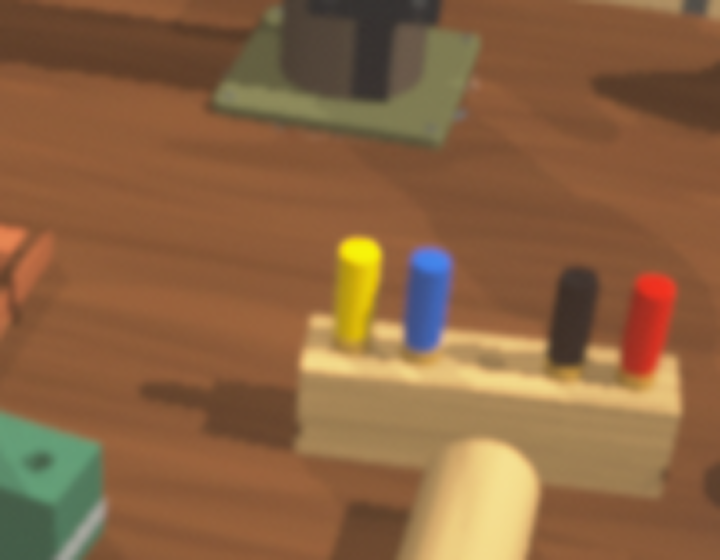

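Gouge A stands upright in pocket 0. Now gouge B.

Request:
carry_out:
  commands:
    - [-0.02, 0.012, 0, 0, 0, 2]
    - [-0.055, 0.034, 0, 0, 0, 4]
    - [-0.095, 0.06, 0, 0, 0, 7]
    - [-0.135, 0.083, 0.01, 0, 0, 10]
    - [-0.17, 0.105, 0.03, 0, 0, 13]
    - [-0.2, 0.123, 0.045, 0, 0, 15]
    - [-0.22, 0.1355, 0.06, 0.2, -0.1, 15.6]
    - [-0.22, 0.1355, 0.06, 0.2, -0.1, 15.6]
    - [-0.22, 0.1355, 0.06, 0.2, -0.1, 15.6]

```text
clock: 12.5
tool_pos: [0.6515, -0.0923, 0.2138]
eef_rot: [0.757, 0.653, -0.004, -0.003]
contact_force: [0.8, 0.5, 0.0]
opening: 1.0
```

```bash
python3 - <<'E'
from plant import r
from h import *
s=r.get_state();print(s["clock"],s["tool_pos"],delta(s,[.655,-.091,.096],Rdown(-8.5)))
E
```

```text
12.5 [ 0.65150947 -0.09227666  0.21377834] [0.002, 0.0044, 0.1177, -0.54, 0.13, 0.03]
```

Request:
carry_out:
  commands:
    - [0.002, 0.0044, 0.02, -0.3, 0, 0]
    - [0.002, 0.0044, 0.045, -0.5, 0, 0]
    - [0.002, 0.0044, 0.07, -0.5, 0, 0]
    - [0.002, 0.0044, 0.095, -0.5, 0, 0]
    - [0.002, 0.0044, 0.11, -0.5, 0, 0]
    - [0.002, 0.0044, 0.115, -0.5, 0, 0]
    - [0.002, 0.0044, 0.115, -0.5, 0, 0]

```text
clock: 13.2
tool_pos: [0.6562, -0.0908, 0.1003]
eef_rot: [0.757, 0.653, -0.0, 0.001]
contact_force: [-0.4, -0.3, 0.1]
opening: 1.0
```

```bash
python3 - <<'E'
from plant import r
from h import *
s=r.get_state();print(s["clock"],s["tool_pos"],delta(s,[.655,-.091,.0965],Rdown(-8.5)))
E
```

```text
13.2 [ 0.65623556 -0.09083578  0.10031843] [-0.0003, -0.0012, 0.0038, 0.11, 0.13, 0.08]
```

Request:
carry_out:
  commands:
    - [0, -0.001, 0.0035, 0, 0, 0]
    - [0, -0.001, 0.0035, 0, 0, 0]

```text
clock: 13.4
tool_pos: [0.6557, -0.0915, 0.0974]
eef_rot: [0.757, 0.653, 0.0, 0.002]
contact_force: [-0.5, 0.1, 0.3]
opening: 1.0
```

Request:
carry_out:
  commands:
    - [0, 0, 0, 0, 0, 0]
    - [0, 0, 0, 0, 0, 0]
    - [0, 0, 0, 0, 0, 0]
    - [0, 0, 0, 0, 0, 0]
    - [0, 0, 0, 0, 0, 0]
    - [0, 0, 0, 0, 0, 0]
    - [0, 0, 0, 0, 0, 0]
    - [0, 0, 0, 0, 0, 0]
  fingers: 255
  grip_force: 20

```text
clock: 14.2
tool_pos: [0.6554, -0.0916, 0.0966]
eef_rot: [0.757, 0.653, -0.0, 0.002]
contact_force: [-0.6, -0.8, 0.2]
opening: 0.299
```

Request:
carry_out:
  commands:
    - [0, 0, -0.01, 0, 0, 0]
    - [0, 0, -0.03, 0, 0, 0]
    - [0, 0, -0.055, 0, 0, 0]
    - [0, 0, -0.085, 0, 0, 0]
    - [0, 0, -0.115, 0, 0, 0]
    - [0, 0, -0.145, 0, 0, 0]
    - [0, 0, -0.17, 0, 0, 0]
    - [0, 0, -0.18, 0, 0, 0]

```text
clock: 15.0
tool_pos: [0.6563, -0.0908, 0.2801]
eef_rot: [0.757, 0.653, 0.002, 0.003]
contact_force: [-0.3, -0.5, -0.8]
opening: 0.29
```

```bash
python3 look.py 8 "[.4806,.2005,.27]" 7.1
```

```text
15.0 [ 0.6563 -0.0908  0.2801] [0.7575 0.6529 0.0016 0.0034] 0.2904239372925698 [-0.28839957 -0.45439061 -0.77551067] [-0.033 -0.086  0.032]
delta [0.2622, -0.2168, 0.0081, 0.39, 0.17, -15.58]
scene 279 63 4
top 149 188 6
```

Request:
carry_out:
  commands:
    - [0.013, -0.011, 0, 0, 0, -1]
    - [0.04, -0.033, 0, 0, 0, -3]
    - [0.075, -0.062, 0, 0, 0, -5]
    - [0.11, -0.091, 0.003, 0, 0, -7]
    - [0.145, -0.12, 0.005, 0, 0, -9]
    - [0.18, -0.149, 0.007, 0, 0, -11]
    - [0.215, -0.178, 0.008, 0, 0, -13]
    - [0.242, -0.2, 0.008, 0.3, 0.1, -14.5]
    - [0.257, -0.212, 0.008, 0.4, 0.1, -15.5]
    - [0.262, -0.217, 0.008, 0.4, 0.1, -15.6]
    - [0.262, -0.217, 0.008, 0.4, 0.1, -15.6]
    - [0.262, -0.217, 0.008, 0.4, 0.1, -15.6]

```text
clock: 16.3
tool_pos: [0.4796, 0.1983, 0.2667]
eef_rot: [0.663, 0.749, -0.003, -0.001]
contact_force: [0.2, -0.5, -0.7]
opening: 0.29
```

```bash
python3 - <<'E'
from plant import r
from h import *
s=r.get_state();print(s["clock"],s["tool_pos"],delta(s,[.4806,.2,.17],Rdown(7.1)))
E
```

```text
16.3 [0.47955164 0.19833509 0.26674101] [0.0017, 0.0019, 0.0967, -0.36, 0.12, -0.11]
```

Request:
carry_out:
  commands:
    - [0.0017, 0.001, 0.015, -0.2, 0, 0]
    - [0.0017, 0.001, 0.04, -0.3, 0, 0]
    - [0.0017, 0.001, 0.065, -0.3, 0, 0]
    - [0.0017, 0.001, 0.083, -0.3, 0, 0]
    - [0.0017, 0.001, 0.091, -0.3, 0, 0]
    - [0.0017, 0.001, 0.094, -0.3, 0, 0]
    - [0.0017, 0.001, 0.094, -0.3, 0, 0]
    - [0.0017, 0.001, 0.094, -0.3, 0, 0]

```text
clock: 17.1
tool_pos: [0.48, 0.2019, 0.1742]
eef_rot: [0.662, 0.749, 0.001, 0.0]
contact_force: [0.1, -0.5, -0.7]
opening: 0.287
```

```bash
python3 look.py 9 "[.48,.198,.12]" 7.1; python3 - <<'E'
from h import *
import pickle
p,s=pickle.load(open("scene9.pkl","rb"))
u0,v0=proj(p,[[.48,.198,.12]])[0].astype(int)-(90,70)
f=lambda X:((proj(p,X)+.5-[u0,v0])*4-.5).round(1)
t=s["tool_pos"];R=Ro.from_quat(s["eef_rot"]).as_matrix()
for d in(.026,.078):print(d,f([t+R@[0,0,d]]))
print(f([[.4806,.198,.07]]))
E
```

```text
17.1 [0.48   0.2019 0.1742] [6.620e-01 7.495e-01 6.000e-04 5.000e-04] 0.2874806876323445 [ 0.05430305 -0.50787773 -0.69900403] [-0.02  -0.063 -0.013]
delta [-0.0039, -0.0006, 0.0542, 0.08, -0.0, -0.01]
scene 270 116 4
top 155 194 6
0.026 [[373.6 248.6]]
0.078 [[363.  316.6]]
[[351.8 348.6]]
```

View pics/scene9.png

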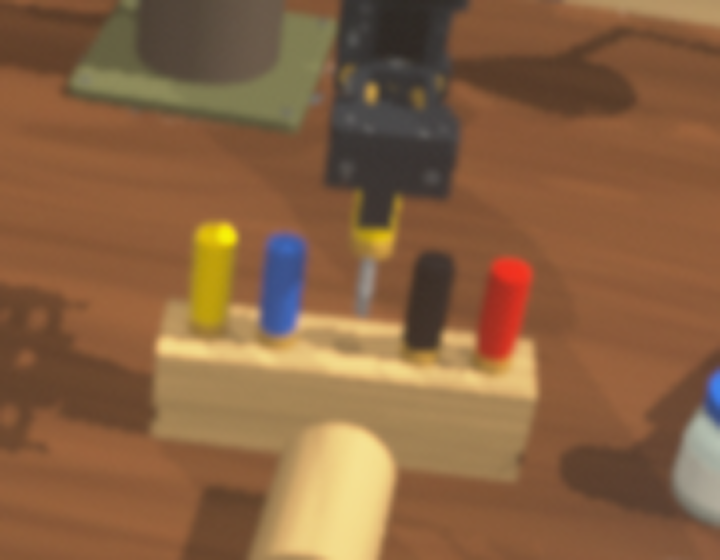

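Request:
carry_out:
  commands:
    - [-0.002, 0, 0.003, 0, 0, 0]
    - [-0.005, 0, 0.008, 0, 0, 0]
    - [-0.005, 0, 0.013, 0, 0, 0]
    - [-0.005, 0, 0.016, 0, 0, 0]
    - [-0.005, 0, 0.016, 0, 0, 0]

```text
clock: 17.7
tool_pos: [0.4796, 0.1966, 0.1568]
eef_rot: [0.662, 0.75, -0.001, -0.0]
contact_force: [0.3, 0.2, -0.3]
opening: 0.288
```

```bash
python3 look.py 10 "[.48,.198,.12]" 7.1; python3 - <<'E'
from h import *
import pickle
p,s=pickle.load(open("scene10.pkl","rb"))
u0,v0=proj(p,[[.48,.198,.12]])[0].astype(int)-(90,70)
f=lambda X:((proj(p,X)+.5-[u0,v0])*4-.5).round(1)
t=s["tool_pos"];R=Ro.from_quat(s["eef_rot"]).as_matrix()
for d in(.026,.078):print(d,f([t+R@[0,0,d]]))
cv2.imwrite("pics/s10z.png",cv2.resize(p["img"][170:220,320:400],None,fx=9,fy=9,interpolation=cv2.INTER_CUBIC))
E
```

```text
17.7 [0.4796 0.1966 0.1568] [ 6.618e-01  7.497e-01 -7.000e-04 -1.000e-04] 0.2883155492751296 [ 0.31617224  0.23458655 -0.31243383] [-0.022 -0.046 -0.034]
delta [0.0013, 0.0006, 0.0368, -0.07, 0.05, 0.03]
scene 270 116 4
top 155 194 6
0.026 [[361.8 269.7]]
0.078 [[351.5 336.3]]
```

View pics/s10z.png

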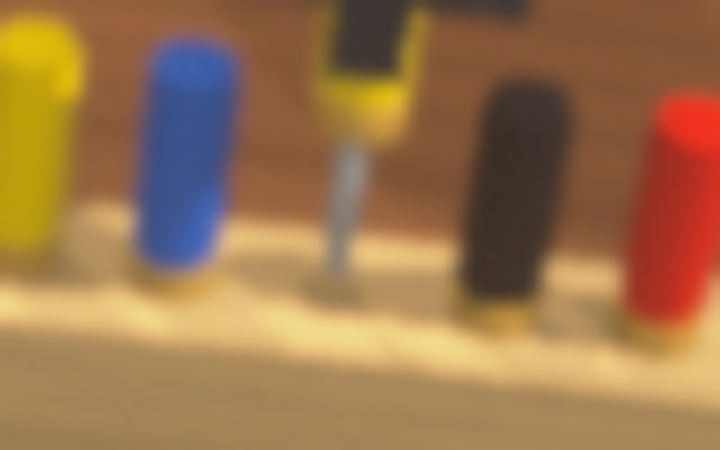

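View pics/top10.png

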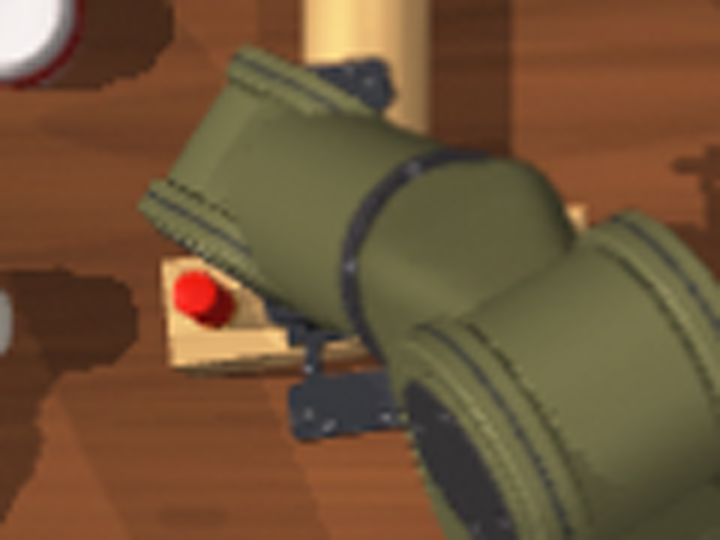

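Request:
carry_out:
  commands:
    - [0, 0, 0.004, 0, 0, 0]
    - [0, 0, 0.01, 0, 0, 0]
    - [0, 0, 0.016, 0, 0, 0]
    - [0, 0, 0.021, 0, 0, 0]
    - [0, 0, 0.024, 0, 0, 0]
    - [0, 0, 0.024, 0, 0, 0]

```text
clock: 18.4
tool_pos: [0.4797, 0.1967, 0.1329]
eef_rot: [0.662, 0.75, -0.001, -0.0]
contact_force: [0.3, -0.5, 0.1]
opening: 0.288
```

Request:
carry_out:
  commands:
    - [0, 0, 0.006, 0, 0, 0]
    - [0, 0, 0.014, 0, 0, 0]
    - [0, 0, 0.022, 0, 0, 0]
    - [0, 0, 0.028, 0, 0, 0]
    - [0, 0, 0.032, 0, 0, 0]
    - [0, 0, 0.034, 0, 0, 0]
    - [0, 0, 0.034, 0, 0, 0]

```text
clock: 19.1
tool_pos: [0.4798, 0.1967, 0.0992]
eef_rot: [0.662, 0.75, -0.0, 0.0]
contact_force: [-0.0, 1.2, 0.6]
opening: 0.287
```

Request:
carry_out:
  commands:
    - [0, 0, 0.001, 0, 0, 0]
    - [0, 0, 0.002, 0, 0, 0]
    - [0, 0, 0.003, 0, 0, 0]
    - [0, 0, 0.003, 0, 0, 0]

```text
clock: 19.5
tool_pos: [0.4801, 0.1968, 0.0965]
eef_rot: [0.662, 0.75, -0.0, 0.0]
contact_force: [-0.2, -0.1, -1.2]
opening: 0.287
```

```bash
python3 look.py 11 "[.48,.198,.12]" 7.1
```

```text
19.5 [0.4801 0.1968 0.0965] [ 6.618e-01  7.497e-01 -1.000e-04  2.000e-04] 0.28675071408257496 [-0.22301759 -0.07303016 -1.23358776] [-0.03  -0.072 -0.009]
delta [0.0012, 0.0001, -0.0235, 0.01, 0.03, 0.02]
scene 270 116 4
top 155 194 6
```

View pics/scene11.png

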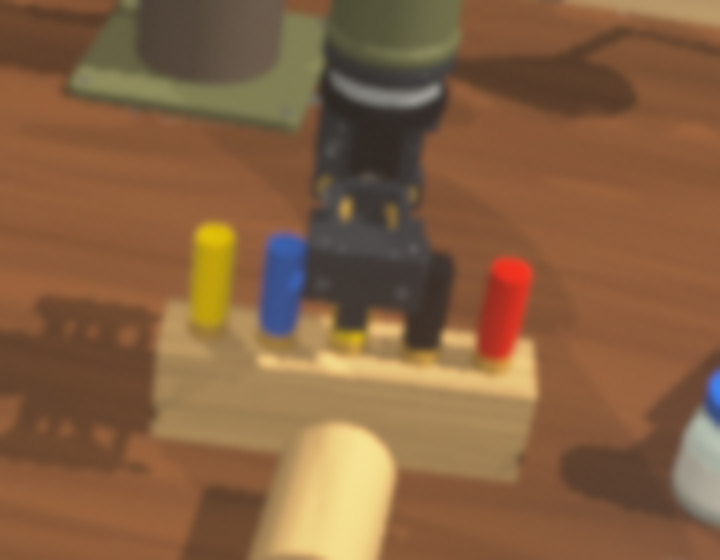

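Request:
carry_out:
  commands:
    - [0, 0, 0.0005, 0, 0, 0]
    - [0, 0, 0.001, 0, 0, 0]
    - [0, 0, 0.001, 0, 0, 0]

```text
clock: 19.9
tool_pos: [0.4801, 0.1969, 0.0964]
eef_rot: [0.662, 0.75, 0.0, 0.001]
contact_force: [-1.4, -2.0, 9.1]
opening: 0.293
```

Request:
carry_out:
  commands:
    - [0, 0, 0, 0, 0, 0]
    - [0, 0, 0, 0, 0, 0]
    - [0, 0, 0, 0, 0, 0]
    - [0, 0, 0, 0, 0, 0]
    - [0, 0, 0, 0, 0, 0]
    - [0, 0, 0, 0, 0, 0]
    - [0, 0, -0.02, 0, 0, 0]
    - [0, 0, -0.045, 0, 0, 0]
    - [0, 0, -0.07, 0, 0, 0]
    - [0, 0, -0.09, 0, 0, 0]
    - [0, 0, -0.1, 0, 0, 0]
    - [0, 0, -0.1, 0, 0, 0]
  fingers: 0

```text
clock: 21.1
tool_pos: [0.4806, 0.1971, 0.1964]
eef_rot: [0.662, 0.75, 0.001, 0.001]
contact_force: [0.9, 0.6, -0.0]
opening: 1.001
```

```bash
python3 look.py 12 "[.486,.151,.19]" 7.1
```

```text
21.1 [0.4806 0.1971 0.1964] [6.619e-01 7.496e-01 9.000e-04 6.000e-04] 1.0010841570414735 [ 0.91506802  0.56259201 -0.02287001] [-0.006 -0.093 -0.039]
delta [-0.0464, -0.0004, 0.0064, 0.12, -0.01, 0.01]
scene 254 90 4
top 168 190 6
```

View pics/scene12.png

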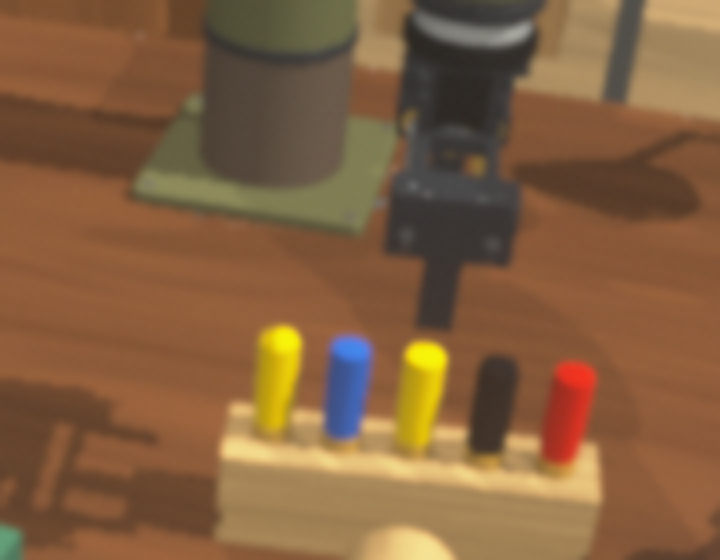

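Both yellow gouges are seated and free. Before grasping the blue one, I'll fit a kinematic model to the recorded states so I can plan the tilted pose. This uses no robot time.

```bash
cat > fk.py <<'E'
import numpy as np
from scipy.spatial.transform import Rotation as Ro
def fk(par,sg,q):
    # par: 7 link translations (x,z)+ base z, tool yaw
    T=np.eye(4); 
    def tr(v):
        M=np.eye(4);M[:3,3]=v;return M
    def rot(ax,a):
        M=np.eye(4);M[:3,:3]=Ro.from_euler(ax,a).as_matrix();return M
    T=tr([0,0,par[0]])
    ax="zyzyzyz"
    off=[(par[1],0),(0,par[2]),(par[3],0),(par[4],par[5]),(par[6],0),(par[7],par[8]),(0,0)]
    for i in range(7):
        T=T@rot(ax[i],sg[i]*q[i])@tr([off[i][0],0,off[i][1]])
    return T@rot("z",par[9])
E
cat > fit.py <<'E'
import pickle,glob,itertools
from fk import *
from scipy.optimize import least_squares
from plant import r
S=[pickle.load(open(f"scene{i}.pkl","rb"))[1] for i in range(3,13)]+[r.get_state()]
S.append(dict(q=np.array([1.2987942,.68996607,-.19453396,1.5663626,.15728044,.90248152,-.21509593]),tool_pos=np.array([.18793714,-.59540476,.23791676]),eef_rot=np.array([.98832581,.1523524,-.000191,-.000893])))
best=[]
def res(p,sg):
    e=[]
    for s in S:
        T=fk(p,sg,s["q"]);e.append(T[:3,3]-s["tool_pos"]);
        e.append(.3*(Ro.from_matrix(T[:3,:3]).inv()*Ro.from_quat(s["eef_rot"])).as_rotvec())
    return np.concatenate(e+[.002*p[[1,3,4,6,7]]])
for s3,s4,s5,s7 in itertools.product((1,-1),(1,-1),(1,-1),(1,-1)):
  for s6 in (1,-1):
    sg=[-1,1,s3,s4,s5,s6,s7]
    for y in(0,1.57,3.14,-1.57):
        o=least_squares(res,[.36,0,.42,0,0,.4,0,0,.3,y],args=(sg,),max_nfev=60)
        best.append((o.cost,sg,o.x,o.fun))
best.sort(key=lambda b:b[0])
for b in best[:4]:print(b[0],b[1],b[2].round(4),abs(b[3]).max())
pickle.dump(best[0][:3],open("fk.pkl","wb"))
E
python3 fit.py
```

```text
0.0005562973027484642 [-1, 1, -1, 1, -1, 1, -1] [ 0.4469  0.0571  0.5538 -0.0385 -0.0178  0.3582  0.0182  0.0348  0.436
  1.5708] 0.02668887292914726
0.0005562973027484665 [-1, 1, -1, 1, -1, 1, -1] [ 0.4469  0.0571  0.5538 -0.0385 -0.0178  0.3582  0.0182  0.0348  0.436
  1.5708] 0.026688872929147234
0.0005562973027484982 [-1, 1, -1, 1, -1, 1, -1] [ 0.4469  0.0571  0.5538 -0.0385 -0.0178  0.3582  0.0182  0.0348  0.436
  1.5708] 0.026688873869499197
0.0005562973027485222 [-1, 1, -1, 1, -1, 1, -1] [ 0.4469  0.0571  0.5538 -0.0385 -0.0178  0.3582  0.0182  0.0348  0.436
  1.5708] 0.026688871412213683
```

```bash
cat > fit2.py <<'E'
import pickle
from fk import *
from scipy.optimize import least_squares,minimize
S=[pickle.load(open(f"scene{i}.pkl","rb"))[1] for i in range(3,13)]
S.append(dict(q=np.array([1.2987942,.68996607,-.19453396,1.5663626,.15728044,.90248152,-.21509593]),tool_pos=np.array([.18793714,-.59540476,.23791676]),eef_rot=np.array([.98832581,.1523524,-.000191,-.000893])))
S.append(dict(q=np.array([.46785286,.62453155,-.44407084,1.60393486,.30716132,.98274093,-.41171061]),tool_pos=np.array([.56918,-.17042,.27991]),eef_rot=np.array([.816,.578,0,0])))
sg=[-1,1,-1,1,-1,1,-1];ax="zyzyzyz"
def fk2(p,q):
    R=np.eye(3);t=np.array([0,0,p[0]])
    for i in range(7):
        R=R@Ro.from_euler(ax[i],sg[i]*q[i]).as_matrix()
        t=t+R@p[1+3*i:4+3*i]
    return R@Ro.from_euler("z",np.pi/2).as_matrix(),t
p0=np.zeros(22);p0[0]=.36;p0[6]=.5;p0[12]=.4;p0[18]=.4
def res(p):
    e=[]
    for s in S:
        R,t=fk2(p,s["q"]);e.append(t-s["tool_pos"])
    reg=.003*p.copy();reg[[0,6,12,18]]=0
    return np.concatenate(e+[reg])
if __name__=="__main__":
    for s in S: 
        R,t=fk2(p0,s["q"]);print((Ro.from_matrix(R).inv()*Ro.from_quat(s["eef_rot"])).magnitude().round(3),end=" ")
    o=least_squares(res,p0);print(o.x.reshape(-1)[0].round(3),o.x[1:].reshape(7,3).round(3),abs(o.fun[:36]).max())
    pickle.dump(o.x,open("fk2.pkl","wb"))
E
python3 fit2.py
```

```text
Traceback (most recent call last):
  File "fit2.py", line 23, in <module>
    R,t=fk2(p0,s["q"]);print((Ro.from_matrix(R).inv()*Ro.from_quat(s["eef_rot"])).magnitude().round(3),end=" ")
                             ^^^^^^^^^^^^^^^^^^^^^^^^^^^^^^^^^^^^^^^^^^^^^^^^^^^^^^^^^^^^^^^^^^^^^^
AttributeError: 'float' object has no attribute 'round'
```

```bash
sed -i 's/\.magnitude()\.round(3)/.magnitude()/' fit2.py; python3 fit2.py
```

```text
2.9212755879012297e-16 5.278453548531947e-16 3.6320546141032692e-16 4.752239281874096e-16 3.3658929282792134e-16 3.478708493484996e-16 4.330883628442921e-16 3.7521909684493757e-16 3.257628834024535e-16 5.383566550726128e-16 5.705639728675769e-07 0.0011855139936484147 0.347 [[ 0.    -0.009  0.   ]
 [-0.    -0.009  0.563]
 [ 0.    -0.013  0.   ]
 [ 0.    -0.013  0.345]
 [-0.    -0.    -0.   ]
 [ 0.    -0.     0.326]
 [ 0.    -0.     0.   ]] 3.3536726559146857e-06
```

```bash
cat > ik.py <<'E'
from fit2 import *
P=pickle.load(open("fk2.pkl","rb"))
lo=np.array([-3.01,-.46,-1.47,.13,-1,.04,-2.66]);hi=np.array([3.01,2.08,1.51,2.56,4.14,2.09,2.66])
def ik(t,R,q0,mu=.02):
    def f(q):
        Rq,tq=fk2(P,q)
        return np.r_[(tq-t)*10,3*(Ro.from_matrix(R.T@Rq)).as_rotvec(),mu*(q-q0)]
    o=least_squares(f,np.clip(q0,lo+.05,hi-.05),bounds=(lo+.03,hi-.03))
    Rq,tq=fk2(P,o.x);return o.x,np.linalg.norm(tq-t),Ro.from_matrix(R.T@Rq).magnitude()
def Rtilt(phi,roll,tilt=45):
    ph=np.radians(phi);a=np.radians(tilt)
    z=np.array([np.cos(ph)*np.sin(a),np.sin(ph)*np.sin(a),-np.cos(a)])
    y=np.array([-np.sin(ph),np.cos(ph),0]); 
    R=np.c_[np.cross(y,z),y,z]
    return R@Ro.from_euler("z",roll,degrees=True).as_matrix()
E
python3 - <<'E'
from ik import *
from h import *
E=np.array([.452,-.241,.085]);ph0=np.degrees(np.arctan2(-.241,.452))
# nominal upright above panel
q0=pickle.load(open("scene12.pkl","rb"))[1]["q"];print(q0.round(2))
for b in [0]:
    out=[]
    for phi in range(-180,180,20):
        for roll in range(-180,180,30):
            R=Rtilt(phi,roll);t=E-.078*R[:,2]
            q,e,w=ik(t,R,q0)
            if e<.002 and w<.01:
                m=np.minimum(q-lo,hi-q).min();out.append((np.abs(q-q0).max(),phi,roll,m,q.round(2)))
    out.sort(key=lambda o:o[0])
    for o in out[:14]:print(o)
from h import backz
p=pickle.load(open("top0.pkl","rb"));sc=pickle.load(open("scene0.pkl","rb"))
for p,n in((p,"top"),(sc,"scene")):
    c=proj(p,[[.452,-.241,.035]])[0];im=p["img"];u,v=c.astype(int)
    hsv=cv2.cvtColor(im,cv2.COLOR_BGR2HSV);H,S_,V=[hsv[...,i].astype(int) for i in range(3)]
    yy,xx=np.mgrid[:im.shape[0],:im.shape[1]]
    m=(abs(xx-u)<30)&(abs(yy-v)<22)&(H>14)&(H<32)&(V>170)
    k,l,st,ce=cv2.connectedComponentsWithStats(m.astype(np.uint8))
    h=cv2.convexHull(np.argwhere(m)[:,::-1].astype(np.float32));M=cv2.moments(h);cc=np.array([M['m10'],M['m01']])/M['m00']
    print(n,m.sum(),c,cc,backz(p,cc,.033))
E
```

```text
[-0.17  0.65 -0.51  1.92  0.48  0.69 -0.84]
(np.float64(0.4336467554159382), -120, -30, np.float64(0.774254300391078), array([-0.04,  0.93, -0.09,  1.79,  0.77,  1.13, -0.71]))
(np.float64(0.5411448982344563), -120, 0, np.float64(0.7700267571154789), array([-0.11,  0.93,  0.04,  1.79,  0.7 ,  1.06, -1.16]))
(np.float64(0.5718668125703523), -100, 0, np.float64(0.49310661615814233), array([-0.18,  0.87,  0.01,  2.07,  1.05,  0.86, -1.32]))
(np.float64(0.5977645203018487), -140, 0, np.float64(0.8005723290915705), array([ 0.01,  1.  ,  0.02,  1.53,  0.49,  1.29, -1.16]))
(np.float64(0.5983768995664994), -120, -60, np.float64(0.7778519353359008), array([ 0.03,  0.93, -0.2 ,  1.78,  0.83,  1.19, -0.24]))
(np.float64(0.611864628125026), -100, -30, np.float64(0.49674674603470814), array([-0.11,  0.87, -0.1 ,  2.06,  1.09,  0.94, -0.84]))
(np.float64(0.6386486390618378), -100, -60, np.float64(0.4995292416950883), array([-0.06,  0.88, -0.18,  2.06,  1.12,  1.  , -0.34]))
(np.float64(0.6487982369249767), -140, -30, np.float64(0.7495386124684424), array([ 0.07,  1.  , -0.11,  1.53,  0.57,  1.34,
[... 289 characters left out ...]
.7522213083482537), -140, 30, np.float64(0.8503949583582759), array([-0.06,  1.01,  0.16,  1.54,  0.4 ,  1.24, -1.59]))
(np.float64(0.8053702643962204), -160, 0, np.float64(0.5929665849971988), array([ 0.13,  1.07,  0.  ,  1.31,  0.33,  1.5 , -1.24]))
(np.float64(0.8410612651292506), -160, -30, np.float64(0.5572755842641686), array([ 0.19,  1.07, -0.12,  1.3 ,  0.41,  1.53, -0.79]))
(np.float64(0.8452645413228769), -160, 30, np.float64(0.6244999871964159), array([ 0.07,  1.07,  0.13,  1.31,  0.25,  1.47, -1.68]))
top 306 [346.29748641 249.49107992] [346.29205462 250.72905028] [ 0.44791174 -0.2411403 ]
scene 432 [208.03668204 178.22377202] [211.61868079 178.37136896] [ 0.44681205 -0.23205251]
```

Request:
carry_out:
  commands:
    - [-0.015, 0, 0, 0, 0, 0]
    - [-0.035, 0, 0, 0, 0, 0]
    - [-0.046, 0, 0, 0, 0, 0]
    - [-0.046, 0, 0.02, 0, 0, 0]
    - [-0.046, 0, 0.05, 0, 0, 0]
    - [-0.046, 0, 0.075, 0, 0, 0]
    - [-0.046, 0, 0.09, 0, 0, 0]
    - [-0.046, 0, 0.098, 0, 0, 0]
    - [-0.046, 0, 0.1, 0, 0, 0]
    - [-0.046, 0, 0.1, 0, 0, 0]

```text
clock: 22.2
tool_pos: [0.4858, 0.151, 0.0955]
eef_rot: [0.662, 0.75, -0.0, 0.0]
contact_force: [-0.4, 0.4, 0.1]
opening: 1.003
```

```bash
python3 look.py 13 "[.4865,.151,.0965]" 7.1
```

```text
22.2 [0.4858 0.151  0.0955] [ 6.619e-01  7.496e-01 -2.000e-04  2.000e-04] 1.0034518417377718 [-0.36277607  0.40733506  0.12408442] [-0.058 -0.109  0.006]
delta [-0.0001, 0.0007, -0.001, -0.01, 0.03, 0.01]
scene 250 122 4
top 170 193 6
```

View pics/scene13.png

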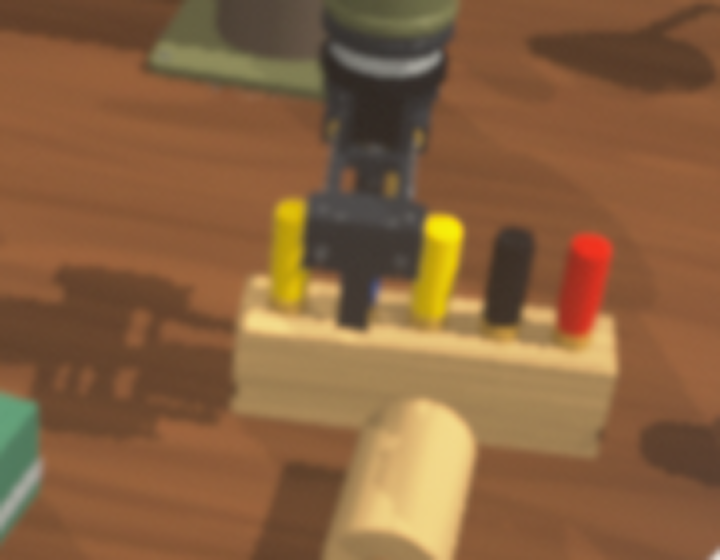

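Fingers are around the blue handle and clear of its neighbours. Next: close, then lift.

Request:
carry_out:
  commands:
    - [0, 0, 0, 0, 0, 0]
    - [0, 0, 0, 0, 0, 0]
    - [0, 0, 0, 0, 0, 0]
    - [0, 0, 0, 0, 0, 0]
    - [0, 0, 0, 0, 0, 0]
    - [0, 0, 0, 0, 0, 0]
    - [0, 0, 0, 0, 0, 0]
    - [0, 0, 0, 0, 0, 0]
  fingers: 255
  grip_force: 30

```text
clock: 23.1
tool_pos: [0.4859, 0.1512, 0.0955]
eef_rot: [0.662, 0.75, 0.0, 0.0]
contact_force: [1.2, 0.1, -0.5]
opening: 0.292
```

Request:
carry_out:
  commands:
    - [0, 0, -0.01, 0, 0, 0]
    - [0, 0, -0.03, 0, 0, 0]
    - [0, 0, -0.055, 0, 0, 0]
    - [0, 0, -0.085, 0, 0, 0]
    - [0, 0, -0.115, 0, 0, 0]
    - [0, 0, -0.145, 0, 0, 0]
    - [0, 0, -0.17, 0, 0, 0]
    - [0, 0, -0.18, 0, 0, 0]
    - [0, 0, -0.18, 0, 0, 0]

```text
clock: 24.0
tool_pos: [0.4861, 0.1514, 0.2767]
eef_rot: [0.662, 0.75, 0.001, 0.001]
contact_force: [-0.9, 0.0, -1.5]
opening: 0.289
```

```bash
python3 look.py 14 "[.4865,.151,.16]" ; python3 - <<'E'
from ik import *
from h import *
from plant import r
s=r.get_state();print(s["q"].round(2),s["tool_pos"])
p,_=pickle.load(open("scene14.pkl","rb"))
u0,v0=proj(p,[[.4865,.151,.16]])[0].astype(int)-(90,70)
f=lambda X:((proj(p,X)+.5-[u0,v0])*4-.5).round(1)
t=s["tool_pos"];R=Ro.from_quat(s["eef_rot"]).as_matrix()
for d in(.026,.078):print(d,f([t+R@[0,0,d]]))
E0=np.array([.450,-.2405,.135])
for phi in(-150,-140,-130,-120,-110):
  for roll in(-60,-30,0,30):
    Rt=Rtilt(phi,roll);q,e,w=ik(E0-.078*Rt[:,2],Rt,s["q"])
    print(phi,roll,e<.001,np.minimum(q-lo,hi-q).min().round(2),q.round(2),delta(s,E0-.078*Rt[:,2],Rt),abs(q-s["q"]).max().round(2))
E
```

```text
24.0 [0.4861 0.1514 0.2767] [0.6619 0.7496 0.0008 0.0008] 0.2889053856644375 [-0.90358116  0.02504729 -1.51049128] [-0.055 -0.122 -0.035]
scene 252 101 4
top 169 191 6
[-0.01  0.54 -0.6   1.85  0.39  0.87 -0.67] [0.48502568 0.15064815 0.27462135]
0.026 [[379.1 155.2]]
0.078 [[370.2 231.1]]
-150 -60 True 0.52 [ 0.21  0.97 -0.28  1.4   0.56  1.57 -0.27] [-0.3622, -0.0323, 0.085, 40.22, -19.97, 6.74] 0.7
-150 -30 True 0.57 [ 0.15  0.97 -0.16  1.4   0.5   1.52 -0.73] [-0.3622, -0.0323, 0.085, 34.23, -30.18, 35.17] 0.65
-150 0 True 0.61 [ 0.09  0.96 -0.03  1.41  0.43  1.48 -1.18] [-0.3622, -0.0323, 0.085, 26.24, -39.51, 63.48] 0.61
-150 30 True 0.65 [ 0.02  0.97  0.11  1.41  0.35  1.44 -1.62] [-0.3622, -0.0323, 0.085, 16.09, -47.82, 91.58] 0.95
-140 -60 True 0.61 [ 0.16  0.94 -0.28  1.52  0.64  1.48 -0.24] [-0.3537, -0.0368, 0.085, 38.29, -23.4, -2.73] 0.61
-140 -30 True 0.66 [ 0.1   0.93 -0.16  1.52  0.58  1.43 -0.7 ] [-0.3537, -0.0368, 0.085, 31.21, -32.81, 25.71] 0.56
-140 0 True 0.71 [ 0.03  0.92 -0.03  1.52  0.51  1.38 -1.15] [-0.3537, -0.0368, 0.085, 22.33, -41.02, 54.07] 0.56
-140 
[... 785 characters left out ...]
4, 6.77] 0.41
-120 0 True 0.78 [-0.06  0.84 -0.06  1.78  0.72  1.17 -1.14] [-0.3397, -0.0498, 0.085, 14.49, -43.28, 35.19] 0.54
-120 30 True 0.77 [-0.14  0.85  0.1   1.79  0.64  1.1  -1.58] [-0.3397, -0.0498, 0.085, 2.91, -47.34, 63.51] 0.91
-110 -60 True 0.65 [ 0.05  0.82 -0.31  1.91  0.94  1.21 -0.23] [-0.3346, -0.0579, 0.085, 31.3, -33.0, -31.14] 0.56
-110 -30 True 0.65 [-0.01  0.81 -0.2   1.91  0.9   1.15 -0.71] [-0.3346, -0.0579, 0.085, 21.41, -39.46, -2.71] 0.52
-110 0 True 0.64 [-0.09  0.81 -0.08  1.92  0.85  1.08 -1.18] [-0.3346, -0.0579, 0.085, 10.57, -44.04, 25.73] 0.51
-110 30 True 0.64 [-0.18  0.81  0.07  1.92  0.78  0.99 -1.63] [-0.3346, -0.0579, 0.085, -1.23, -46.7, 54.09] 0.95
```

View pics/scene14.png

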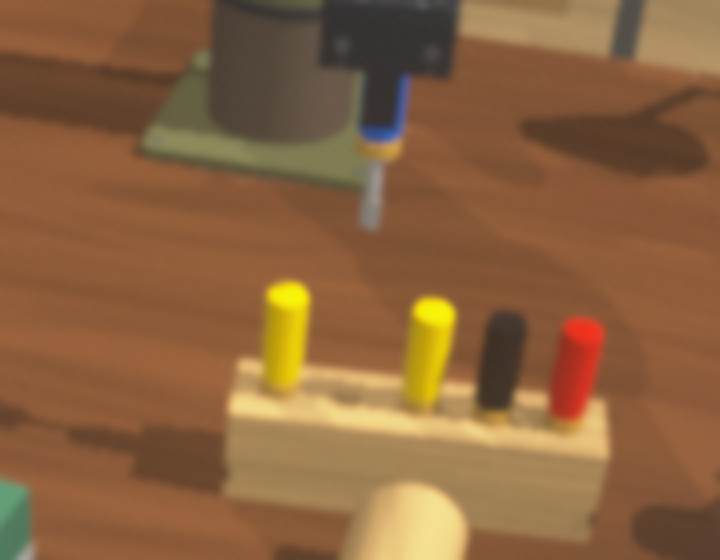

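Request:
carry_out:
  commands:
    - [-0.015, -0.003, 0, 0, 0, 0]
    - [-0.045, -0.008, 0, 0, 0, 0]
    - [-0.08, -0.014, 0, 2, -3.5, 0]
    - [-0.115, -0.02, 0.005, 4, -7.5, -0.5]
    - [-0.15, -0.026, 0.01, 6.5, -12, -1]
    - [-0.185, -0.032, 0.015, 9, -16.5, -1]
    - [-0.22, -0.038, 0.02, 11.5, -21, -1.5]
    - [-0.255, -0.044, 0.03, 14, -25.5, -2]
    - [-0.285, -0.05, 0.04, 16, -29.5, -2]
    - [-0.31, -0.054, 0.05, 18, -33, -2.5]
    - [-0.325, -0.057, 0.06, 20, -36.5, -2.5]
    - [-0.335, -0.058, 0.068, 21.4, -39.5, -2.7]

```text
clock: 25.3
tool_pos: [0.4686, -0.1895, 0.2058]
eef_rot: [0.593, 0.707, -0.361, 0.131]
contact_force: [-0.6, 0.6, -0.6]
opening: 0.288
```

```bash
cat > lookf.py <<'E'
from ik import *
from h import *
from plant import r
import sys
tag=sys.argv[1]
s=r.get_state();R=Ro.from_quat(s["eef_rot"]).as_matrix()
print(s["clock"],s["tool_pos"].round(4),s["q"].round(2),s["opening"],s["contact_force"].round(1))
print("edge est",(s["tool_pos"]+.0775*R[:,2]).round(4),"tilt",np.degrees(np.arccos(-R[2,2])),"phi",np.degrees(np.arctan2(R[1,2],R[0,2])))
E0=np.array([.450,-.2405,.085]);Rt=Rtilt(-110,-30)
print("delta",delta(s,E0-.0775*Rt[:,2],Rt))
for n,w,k in(("scene",(70,60),5),("top",(60,45),6)):
    p=r.snapshot(n);pickle.dump((p,s),open(f"{n}{tag}.pkl","wb"))
    c=(450,-.24)
    u0,v0=(proj(p,[[.45,-.22,.09]])[0]).astype(int)-w
    im=cv2.resize(p["img"][v0:v0+2*w[1],u0:u0+2*w[0]],None,fx=k,fy=k,interpolation=cv2.INTER_CUBIC)
    D=lambda X:tuple(int(x) for x in ((proj(p,X)[0]+.5-[u0,v0])*k-.5).round())
    cv2.circle(im,D([E0-[0,0,.05]]),4,(255,0,255),1); cv2.circle(im,D([s["tool_pos"]+.0775*R[:,2]]),4,(0,255,0),1);cv2.circle(im,D([s["tool_pos"]+.025*R[:,2]]),4,(0,255,0),1)
    cv2.imwrite(f"pics/{n}{tag}.png",im)
E
python3 lookf.py 15
```

```text
25.3 [ 0.4686 -0.1895  0.2058] [ 0.    0.79 -0.23  1.9   0.9   1.18 -0.69] 0.287999835964148 [-0.6  0.6 -0.6]
edge est [ 0.4497 -0.2411  0.1512] tilt 45.18145193918744 phi -110.08335476066121
delta [0.0408, 0.0236, 0.0461, -0.14, 0.13, 0.04]
```

View pics/scene15.png

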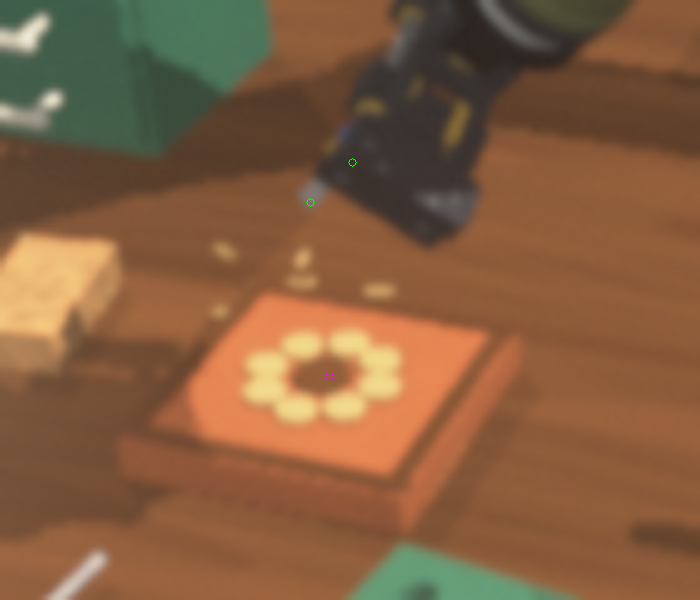

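View pics/top15.png

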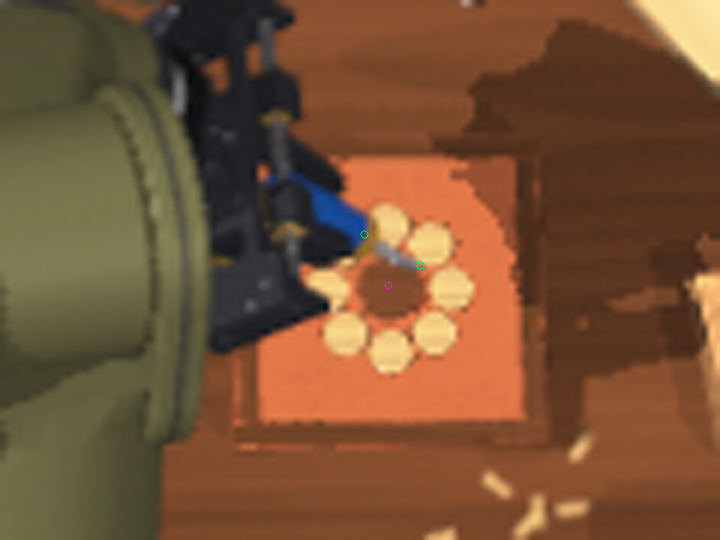

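```bash
python3 - <<'E'
from ik import *
from h import *
from plant import r
s=r.get_state();Rt=Rtilt(-110,-30)
print(delta(s,np.array([.4487,-.242,.085])-.0775*Rt[:,2],Rt))
E
```

```text
[0.0381, 0.0223, 0.0476, -0.15, 0.01, 0.24]
```

Request:
carry_out:
  commands:
    - [0.004, 0.002, 0.005, 0, 0, 0]
    - [0.012, 0.007, 0.015, 0, 0, 0]
    - [0.02, 0.012, 0.025, 0, 0, 0]
    - [0.028, 0.016, 0.035, 0, 0, 0]
    - [0.034, 0.02, 0.043, 0, 0, 0]
    - [0.037, 0.022, 0.047, 0, 0, 0]
    - [0.038, 0.0223, 0.0476, 0, 0, 0]
    - [0.038, 0.0223, 0.0476, 0, 0, 0]
    - [0.038, 0.0223, 0.0476, 0, 0, 0]
    - [0.038, 0.0223, 0.0476, 0, 0, 0]

```text
clock: 26.4
tool_pos: [0.4694, -0.1909, 0.1432]
eef_rot: [0.594, 0.708, -0.359, 0.132]
contact_force: [0.3, 0.7, -0.2]
opening: 0.284
```

```bash
sed -i 's/E0=np.array(.*085\])/E0=np.array([.4487,-.242,.085])/' lookf.py; python3 lookf.py 16
```

```text
26.4 [ 0.4694 -0.1909  0.1432] [-0.01  0.89 -0.21  1.93  0.97  1.1  -0.8 ] 0.28407060188329214 [ 0.3  0.7 -0.2]
edge est [ 0.4509 -0.2424  0.0884] tilt 44.93390640862296 phi -109.8480802028874
delta [0.0029, -0.0007, 0.0027, 0.13, -0.0, -0.1]
```

View pics/scene16.png

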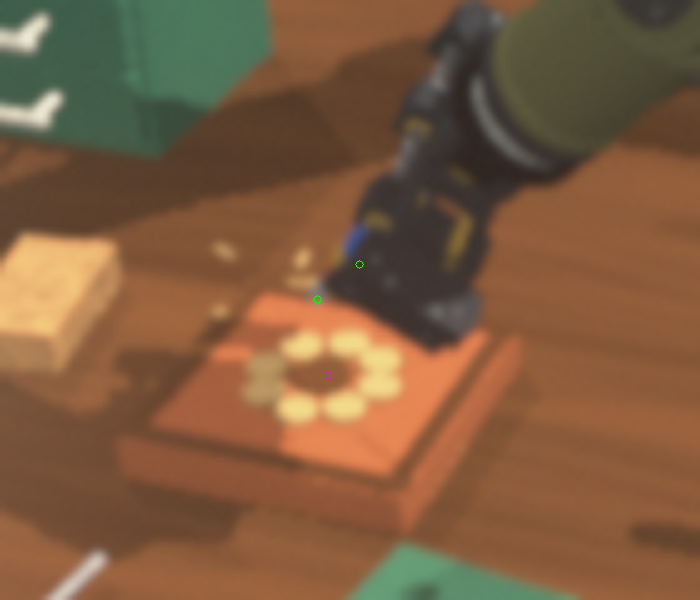

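View pics/top16.png

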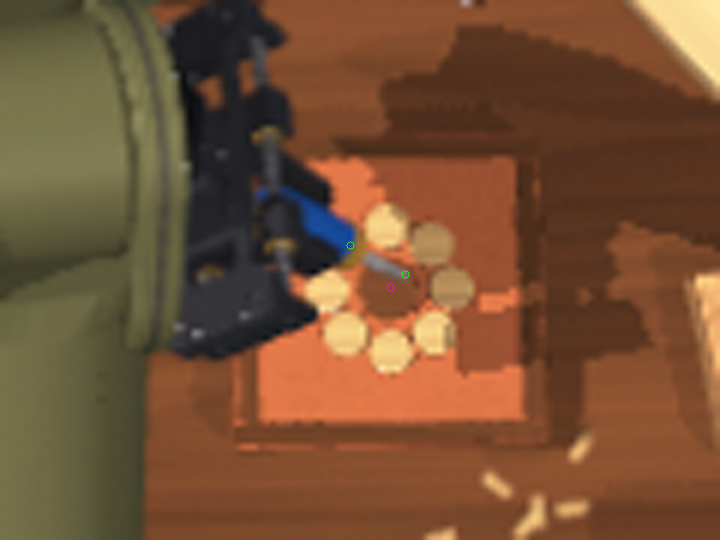

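Request:
carry_out:
  commands:
    - [0.0015, 0, 0.0013, 0, 0, 0]
    - [0.003, -0.0005, 0.0027, 0, 0, 0]
    - [0.003, -0.0005, 0.0027, 0, 0, 0]
    - [0.003, -0.0005, 0.0027, 0, 0, 0]
    - [0.003, -0.0005, 0.0027, 0, 0, 0]
    - [0.003, -0.0005, 0.0027, 0, 0, 0]

```text
clock: 27.1
tool_pos: [0.4674, -0.1905, 0.1393]
eef_rot: [0.594, 0.708, -0.359, 0.132]
contact_force: [-0.2, 0.6, -0.6]
opening: 0.282
```

```bash
python3 lookf.py 17; python3 - <<'E'
import pickle,cv2
p=pickle.load(open("scene17.pkl","rb"))[0];cv2.imwrite("pics/full17.png",p["img"])
E
```

```text
27.1 [ 0.4674 -0.1905  0.1393] [-0.01  0.9  -0.21  1.93  0.97  1.09 -0.82] 0.2824516688859979 [-0.2  0.6 -0.6]
edge est [ 0.4487 -0.2419  0.0845] tilt 44.94983716550135 phi -109.88834699281301
delta [-0.0004, -0.0001, -0.0003, 0.09, -0.0, -0.07]
```

View pics/top17.png

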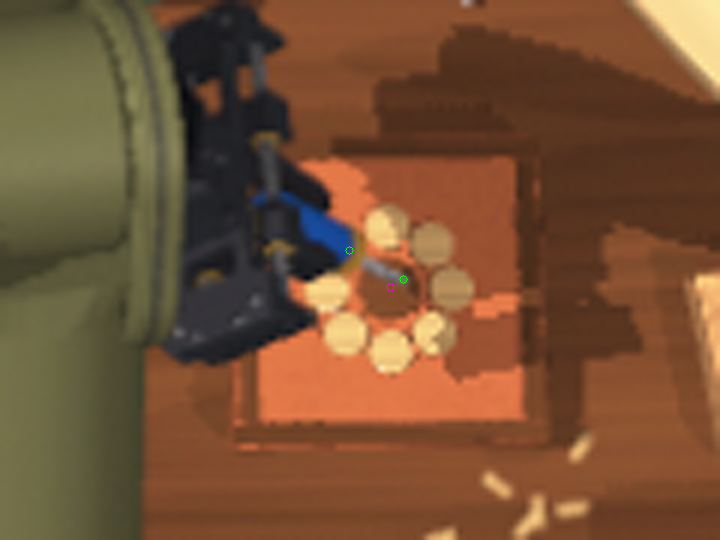

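View pics/full17.png

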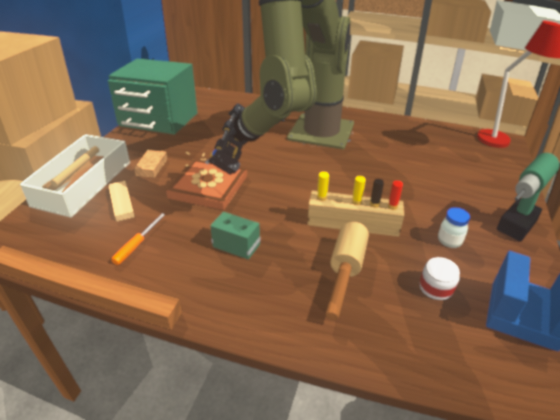

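```bash
python3 - <<'E'
from ik import *
from h import *
p,s=pickle.load(open("top17.pkl","rb"));R=Ro.from_quat(s["eef_rot"]).as_matrix()
u0,v0=(proj(p,[[.45,-.22,.09]])[0]).astype(int)-(60,45)
for d in(-.0495,-.02,.0255,.05,.0775):print(d,((proj(p,[s["tool_pos"]+d*R[:,2]])[0]+.5-[u0,v0])*6-.5).round(0))
m=colmask(p["img"],"blue");m[:v0]=0;m[v0+90:]=0;m[:,:u0]=0;m[:,u0+120:]=0
a=np.argwhere(m)[:,::-1];c=a.mean(0);w,v=np.linalg.eigh(np.cov(a.T));print(((c+.5-[u0,v0])*6).round(0),v[:,1],len(a), np.degrees(np.arctan2(v[1,1],v[0,1])))
E
```

```text
-0.0495 [268. 207.]
-0.02 [300. 224.]
0.0255 [349. 250.]
0.05 [375. 264.]
0.0775 [403. 279.]
[317. 226.] [-0.79102626 -0.61178219] 57 -142.28152118441196
```

Request:
carry_out:
  commands:
    - [0, 0, 0, 0, 0, 0]
    - [0, 0, 0, 0, 0, 0]
    - [0, 0, 0, 0, 0, 0]
    - [0, 0, 0, 0, 0, 0]
    - [0, 0, 0, 0, 0, 0]
    - [0, 0, 0, 0, 0, 0]
    - [0, 0, 0, 0, 0, 0]
    - [0, 0, 0, 0, 0, 0]

```text
clock: 28.0
tool_pos: [0.4673, -0.1904, 0.1392]
eef_rot: [0.594, 0.708, -0.359, 0.131]
contact_force: [-1.0, -0.1, -1.3]
opening: 0.287
```

```bash
python3 -c "
from plant import r
print(r.finish_job()); s=r.get_state();print(s['clock'],s['tool_pos'],s['opening'])"
```

```text
the job is handed in; nothing more can be done
None
the job is handed in; nothing more can be done
```

The job is done and handed in at about 28 s of the 72 s allowed; no verdict was reported.

**What I did:**
- I lowered the two yellow gouges into pockets 0 and 2 of the tool block until the handle met the block, at about 7 N and 9 N, then let go. Afterwards both stood upright.
- I then drew the blue gouge out of pocket 1, sloped it and held it over the flower.

**Last checks:**
- **Slope:** the tool is tilted 44.9°, blade end down. I worked the gouge's slope out from the gripper's pose.
- **Cutting edge:** worked out from the gripper's pose, the edge is at (0.449, -0.242, 0.0845), about 50 mm above the flower's middle. In the top view the blade tip is within about a pixel (3 mm) of where that puts it.
- **At rest:** the arm held still, the wrist force was only noise (about 1.5 N), and the grip opening stayed near 0.285.
- **Other things:** the red and black gouges are still in their pockets, and nothing else looks moved.

**Disagreements:**
- The scene camera put objects about 4 mm further to -y than the top camera, and one flower measurement from it was about 9 mm off. I relied mainly on the top camera and compared positions within a single picture.
- In the top view, the visible part of the blue handle gave a direction about 10° off the model. The gripper's finger hides much of it, so I did not treat that as a tilt in the grip.

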